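# Cure a batch of lacquered strap dies in an indexed UV carousel

## Task

Cure the lacquered strap dies: put each die from the cork mat into its own nest of the curing carousel through the hood's open mouth, lifting the red spring plunger and turning the carousel a quarter turn to the next hole each time, until all dies are under the hood, the nest in the mouth is empty and the plunger has snapped home; then press the green start button fully down and release it. Afterwards index the dies out again the same way and lay them flat on the cork mat, leave the plunger snapped home, and do not disturb the pot, brush, bottles and tin.

Things in the scene. Friction and masses are not known exactly. Their poses are not given: they have to be found in the camera images.
- station: UV curing hood, 304 mm wide, fixed on a platform whose top is 175 mm above the table. Origin on the carousel axis at platform level, z up, -x out of the open mouth. Roof (top z 74 mm) covers x -45 to 152; lamp housing on it (to z 97) at x 82 to 142; index plate with 4 holes at 45 deg to the axes, radius 36, on it. Carousel disc: radius 143, top z 22; one of its 4 nests is in the open before the mouth.
- load_point (a point): Fixed point of the station: where the middle of the pocket floor of the nest in the open mouth is (112 mm out from the carousel axis along the station's -x, z 22 mm above the platform). A die in this nest lies with its length along the station's y. The axes are the station's.
- carousel (a joint): Carousel angle in rad, counter-clockwise from above positive, turns endlessly either way. Plunger holes at whole multiples of pi/2 (within 0.04). Starts at about 0 with nest_1 in the mouth; nest_k is in the mouth at (k-1)*pi/2 plus whole turns. Turns easily (0.06 N m) with the plunger pulled, locked while it is home.
- nest_1 (a point): Middle of the pocket floor of nest 1 on the disc's top, turning with it. Pocket between orange fences 10 mm high, inside 41 mm (radial) by 112 mm (tangential), open over the middle 65 mm of both long sides for the fingers. Nests 1, 2, 3, 4 follow one another clockwise from above.
- nest_2 (a point): Middle of the pocket floor of nest 2 on the disc's top, turning with it. Pocket between orange fences 10 mm high, inside 41 mm (radial) by 112 mm (tangential), open over the middle 65 mm of both long sides for the fingers. Nests 1, 2, 3, 4 follow one another clockwise from above.
- nest_3 (a point): Middle of the pocket floor of nest 3 on the disc's top, turning with it. Pocket between orange fences 10 mm high, inside 41 mm (radial) by 112 mm (tangential), open over the middle 65 mm of both long sides for the fingers. Nests 1, 2, 3, 4 follow one another clockwise from above.
- nest_4 (a point): Middle of the pocket floor of nest 4 on the disc's top, turning with it. Pocket between orange fences 10 mm high, inside 41 mm (radial) by 112 mm (tangential), open over the middle 65 mm of both long sides for the fingers. Nests 1, 2, 3, 4 follow one another clockwise from above.
- plunger (a joint): Height of the spring plunger in m: 0 = snapped home in a hole, about 0.007 = its tip on the plate between holes, 0.013 = fully pulled. Lift it 0.009 or more to turn the carousel; the spring presses down with 6 N at home, 12 N fully pulled. It slides in the crank that turns with the carousel.
- knob (a point): Middle of the plunger's red round knob (26 mm across, 25 mm high, 122 mm above the platform when home), 36 mm from the carousel axis. Grip it from above, lift 9 to 12 mm, carry it a quarter circle round the axis, let go: the spring snaps it into the hole. It spins freely about its own axis, so the hand need not turn. Parts under it reach up to 107 mm above the platform.
- start_top (a point): Centre of the top of the green round start button (32 mm across), on a fixed yellow-topped box 66 x 66 mm and 42 mm high that stands on the platform; it is pressed straight down.
- start (a joint): Travel of the start button in m: 0 released, 0.006 fully down (about 5 N); it springs back.
- mat: Cork mat fixed on the platform, 290 mm (its x) by 120 mm (its y), 3 mm thick, origin under its middle. The dies lie on it side by side at the start.
- die_1: Steel strap die (a hollow oval frame), 34 mm wide (its x), 105 mm long (its y), 30 mm high, about 0.2 kg; origin under its middle. Grip it across its 34 mm width at mid-length from above. Absent in some starts (two or three of the dies are there).
- die_2: Steel strap die (a hollow oval frame), 34 mm wide (its x), 105 mm long (its y), 30 mm high, about 0.2 kg; origin under its middle. Grip it across its 34 mm width at mid-length from above. Absent in some starts (two or three of the dies are there).
- die_3: Steel strap die (a hollow oval frame), 34 mm wide (its x), 105 mm long (its y), 30 mm high, about 0.2 kg; origin under its middle. Grip it across its 34 mm width at mid-length from above. Absent in some starts (two or three of the dies are there).
- die_1_mid (a point): Middle of that die, 15 mm above its underside.
- die_2_mid (a point): Middle of that die, 15 mm above its underside.
- die_3_mid (a point): Middle of that die, 15 mm above its underside.
- lacquer_pot: Open cream pot, 70 mm across and 66 mm high; a bystander to leave alone.
- brush: Brush lying down, 141 mm long; a bystander to leave alone.
- ink_black: Black ink bottle, 37 mm across, 105 mm high; a bystander to leave alone.
- ink_red: Red ink bottle, 37 mm across, 105 mm high; a bystander to leave alone.
- tin: Round yellow-lidded tin, 65 mm across, 31 mm high; a bystander to leave alone.

How it is judged:
By the outcome, as a careful person would: the job done as asked, in the order asked, and still so for the second after the job is handed in, with the robot touching nothing.
Of die_1, die_2, die_3 only 2 to 3 are there at a start; the rules pass over those that are not, and their reading is None.
At some moment in a run one of die_1, die_2, die_3 may be knocked a few centimetres aside while the robot is not near it.
Once in a run the grip may slacken for a moment while it holds something.
It also fails if it takes over 210 s, if anything falls off the work surface, if the arm or the gripper's body presses on something with over 40 N, if the wrist force passes 120 N, or if a joint passes its speed limit or range.

## Robot

A 6-joint arm with a two-finger parallel gripper is mounted at the origin on a cart in front of the work surface, level with it; the furniture and walls round the work are solid. World frame = base frame: x ahead of the robot, y to its left, z up, the work surface at z = 0. Lengths are in m, angles in degrees, forces in N, time in s.
With the tool pointing down it reaches from about 0.3 to 0.75 m from the base axis. Payload 8.5 kg.
Tool frame: the origin (TCP) lies on the centre line of the jaws, within the pads' length; the fingertips stand 14 mm ahead of it and the grasp point (between the pads) lies 5 mm behind it; z points along the fingers, y is the direction in which the jaws open and shut (so a half turn about z gives the same grasp; the last joint's range is limited). The gripper opens to 85 mm and grips with 20 to 120 N. Pads are 22 mm wide; open, the fingers measure 114 mm over their backs; the gripper's body (76 mm by 85 mm) begins 54 mm behind the grasp point. The pads swing forward as they close: fully open they stand 13 mm farther back than shut.
Start: joints at [51.95, 21.807, 74.336, -0, 83.858, -12.336], TCP at [0.239, 0.496, 0.245] pointing down, gripper open.
Joint ranges: [-178.18, 178.18], [-50.72, 133.34], [12.68, 142.11], [-81.47, 261.47], [9.98, 163.14], [-165.26, 165.26]. Speed limits (degrees/s): [136.94, 136.94, 180, 180, 180, 180].

## Interface

Orientations are given as a 3x3 rotation matrix whose columns are the frame's x, y, z axes.
In Python, from rig import env, optics, order, finder gives the robot as it stands.
- The arm moves only by the tool play_rows, never from a script. Its argument "commands" is a list of rows, each an object of numbers: "grip": the closure, from -1 (fully open) to 1 (shut); "x", "y", "z": the shift along the tool's x, y, z in m; "rx", "ry", "rz": the turn, a rotation vector about the tool's x, y, z in rad. A call has 1 to 12 rows; each row shifts and turns the commanded pose from where the row before left it, along the tool's axes as they then stand; what a row does not reach is not made up. A row lasts 1/8 s, in which the tool goes at most 62.5 mm and 10.7 degrees, less where a joint would pass 70% of its speed; a pose out of reach is approached as far as the arm can. A call is refused whole if a number of a shift passes 0.0625 or a number of a turn 0.188, either way. A call with a gripper value outside its range is refused whole. The fingers move at their own pace and stop on an object; "squeeze" is the grip in N (left out, the last holds). Time passes only in rows, so rows that do not move let the fingers close. It gives the time, the measured TCP pose, the force and the opening at its end, in the units of the state.
- env.observe(): the state, without advancing time (a new reading comes with each control period).
- optics.get_image(name): name is "side" or "top" or "wrist"; returns a dict with "color" (400x640x3 uint8, blue, green, red), "range_z" (400x640 float32, m along the optical axis (not along the pixel's ray), 0 where there is no reading), "fov_y" (degrees; the focal length in pixels is half the picture's height over the tangent of half this angle, whatever the lens; pixels are square), "cx", "cy" (the principal point, pixels), "dist_coeffs" ([k1, k2, p1, p2, k3] as OpenCV has them; the pictures are not rectified), "cam_to_world" (4x4, takes a point from camera to world coordinates). Camera axes: x right, y down, z forward; pixel columns grow to the right and rows downward; lengths in m; the calibration is good to about 2 mm. A picture is of the moment at which its call begins.
- order.close_job(): hands the job in, once; it reports no verdict.
Trained networks look in the newest picture that a camera, given by its name, has taken for a name from the list of things; names that differ only in an ending like _2 or _b are one class to them, and where a whole thing is asked for, a point or a joint stands for the part that bears it (a point fixed in the world has none). Each returns a list of dicts, best first, with "conf" (0 to 1); they miss things now and then, are a little off and sometimes report something else, mostly with a low value. They report only what shows in the picture. A call takes as long as a camera call.
- finder.boxes_of(camera, thing): "point" ([x, y, z] in m, in world coordinates, good to about 4 mm: the middle of the surface that is visible of it).
The state is a dict: "time_s": time; "q": joint angles; "qvel": joint speeds; "joint_efforts": joint torques, N m; "position": TCP position; "tool_rot": TCP orientation; "ft_force": force on the tool from outside, world axes, zero at the start; "wrist_torque": the same for the moment, N m; "grip_width": finger opening in m.
Only numpy, scipy, OpenCV 4.12 (cv2) and the standard library are available. Lean on these libraries where they do the work, as an engineer would, in place of code of your own. Each camera call takes 0.05 s, during which the arm holds its last target.

## Working session

There is one attempt and no reset: what is moved stays moved. The work goes in short steps, Python scripts to look and compute and a tool call to move; the robot and the scene stay as the last step left them, time stands still between calls to the robot, and variables do not carry over. Pictures are saved under pics/ and viewed, and the job is handed in when it is done.

Besides the shell and the picture viewer there is one more tool, called in YAML: its name, and indented under it one key for each argument. play_rows: Moves the arm, as the interface text tells. Its arguments: {"type":"object","properties":{"commands":{"type":"array"},"squeeze":{"type":"number"}},"required":["commands"]}

```bash
ls; mkdir -p pics; cat > h.py <<'E'
import numpy as np, cv2
from rig import env, optics, order, finder
np.set_printoptions(precision=4,suppress=True)
def snap(n,f):
    im=optics.get_image(n); cv2.imwrite('pics/'+f,im['color']); return im
def deproj(im,u,v,z=None):
    h=im['color'].shape[0]; f=h/2/np.tan(np.radians(im['fov_y'])/2)
    K=np.array([[f,0,im['cx']],[0,f,im['cy']],[0,0,1]])
    p=cv2.undistortPoints(np.array([[[u,v]]],float),K,np.array(im['dist_coeffs'],float))[0,0]
    T=np.array(im['cam_to_world'])
    if z is None:
        d=im['range_z'][int(v),int(u)]
    else:
        r=T[:3,:3]@np.array([p[0],p[1],1]); d=(z-T[2,3])/r[2]
    return T[:3,:3]@(np.array([p[0],p[1],1])*d)+T[:3,3]
def cloud(im):
    h,w=im['range_z'].shape; f=h/2/np.tan(np.radians(im['fov_y'])/2)
    K=np.array([[f,0,im['cx']],[0,f,im['cy']],[0,0,1]])
    u,v=np.meshgrid(np.arange(w),np.arange(h))
    p=cv2.undistortPoints(np.stack([u,v],-1).reshape(-1,1,2).astype(float),K,np.array(im['dist_coeffs'],float)).reshape(h,w,2)
    d=im['range_z'][...,None]; T=np.array(im['cam_to_world'])
    return np.concatenate([p*d,d],-1)@T[:3,:3].T+T[:3,3]
E
python3 - <<'E'
from h import *
s=env.observe(); print(s)
for n in ['side','top','wrist']:
    im=snap(n,n+'0.png'); print(n,im['cam_to_world'],im['fov_y'])
    for t in ['station','carousel','nest_1','knob','start_top','mat','die_1','lacquer_pot','brush','ink_black','ink_red','tin']:
        print(t,[(round(b['conf'],2),np.round(b['point'],4).tolist()) for b in finder.boxes_of(n,t)][:5])
print(env.observe()['time_s'])
E
```

```text
pics
{'time_s': 0.0, 'q': array([ 51.95  ,  21.8396,  74.3859,  -0.0015,  83.8603, -12.3364]), 'qvel': array([-0.0045, -0.0389,  0.1063,  0.0118, -0.1367, -0.0373]), 'joint_efforts': array([ -0.0014, -44.846 , -23.1285,  -0.0002,   0.0047,   0.    ]), 'position': array([0.2385, 0.4953, 0.2447]), 'tool_rot': array([[-0.901 ,  0.4339, -0.0009],
       [ 0.4339,  0.901 , -0.0012],
       [ 0.0003, -0.0015, -1.    ]]), 'ft_force': array([-0.1175, -0.415 , -0.248 ]), 'wrist_torque': array([-0.0215,  0.0282,  0.034 ]), 'grip_width': 0.08572780547872612}
side [[-0.9872 -0.0647  0.1461  0.3647]
 [-0.159   0.3042 -0.9392  1.1155]
 [ 0.0163 -0.9504 -0.3106  0.5786]
 [ 0.      0.      0.      1.    ]] 49.16128228171947
station [(0.7, [0.5981, 0.3315, 0.248])]
carousel [(0.66, [0.5233, 0.2371, 0.202]), (0.41, [0.4261, 0.401, 0.2006])]
nest_1 [(0.91, [0.5211, 0.2344, 0.2006])]
knob [(0.69, [0.5708, 0.2449, 0.2954]), (0.52, [0.599, 0.3341, 0.2495])]
start_top [(0.43, [0.4686, 0.0273, 0.235]), (0.42, [0.4304, 0.3997, 0.1964])]
mat [(0.81, [0.3971, 0.4061, 0.1786])]
die_1 [(0.83, [0.504, 0.4528, 0.1
[... 1076 characters left out ...]
.83, [0.4345, 0.3843, 0.2078]), (0.64, [0.5046, 0.4411, 0.1988])]
lacquer_pot [(0.57, [0.3484, 0.2034, 0.2045])]
brush [(0.73, [0.2742, 0.28, 0.1851])]
ink_black [(0.61, [0.6064, 0.4506, 0.2404])]
ink_red [(0.51, [0.5642, 0.504, 0.2405])]
tin [(0.6, [0.3966, 0.1341, 0.206]), (0.38, [0.5106, 0.4411, 0.1976])]
wrist [[ 0.4329  0.8585  0.2749  0.1677]
 [ 0.9015 -0.4124 -0.1316  0.5294]
 [ 0.0004  0.3048 -0.9524  0.3735]
 [ 0.      0.      0.      1.    ]] 70.33366233913651
station []
carousel []
nest_1 []
knob [(0.32, [0.3253, 0.3024, 0.1795])]
start_top []
mat [(0.82, [0.3226, 0.3022, 0.1804])]
die_1 []
lacquer_pot []
brush [(0.53, [0.2383, 0.3428, 0.1838])]
ink_black []
ink_red []
tin []
1.95
```

View pics/top0.png

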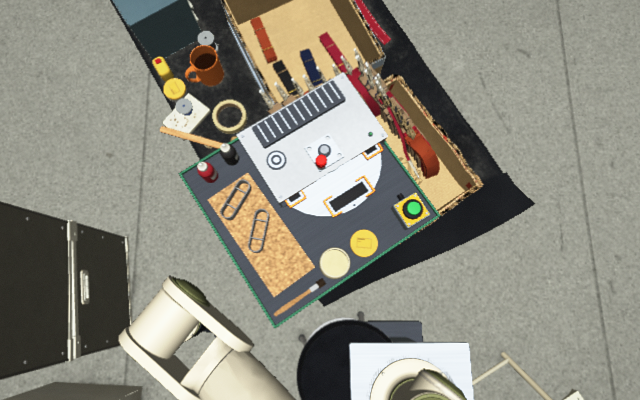

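View pics/side0.png

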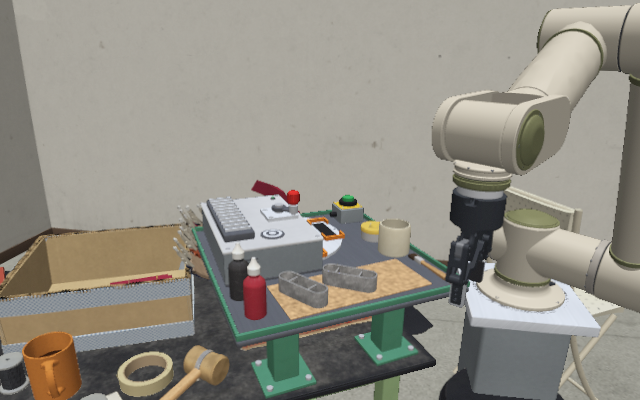

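View pics/wrist0.png

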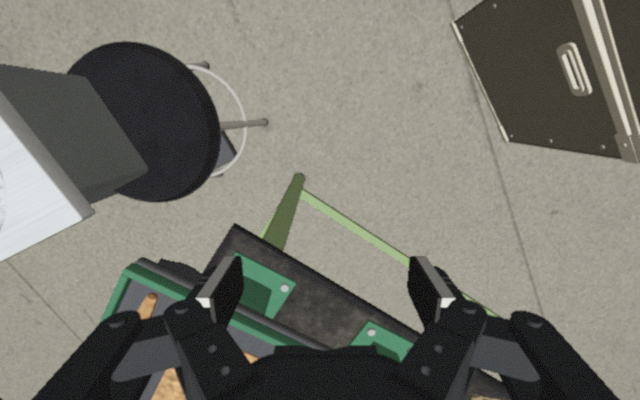

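```bash
cat >> h.py <<'E'
def rect(P):
    r=cv2.minAreaRect((P[:,:2]*1000).astype(np.float32)); return r
def dies(im,C,box=None):
    # die tops: z .20-.213 , steel gray
    hsv=cv2.cvtColor(im['color'],cv2.COLOR_BGR2HSV)
    m=(C[...,2]>0.196)&(C[...,2]<0.217)&(hsv[...,1]<70)
    if box is not None: m&=(C[...,0]>box[0])&(C[...,0]<box[1])&(C[...,1]>box[2])&(C[...,1]<box[3])
    m=cv2.dilate(m.astype(np.uint8),np.ones((3,3)))
    n,l,st,ce=cv2.connectedComponentsWithStats(m); out=[]
    for i in range(1,n):
        mm=(l==i)&(C[...,2]>0.196)&(C[...,2]<0.217)
        if mm.sum()<25: continue
        P=C[mm]; out.append((mm.sum(),rect(P),P[:,2].mean(),ce[i]))
    return out
E
python3 - <<'E'
from h import *
im=snap('top','t1.png'); C=cloud(im)
m=(abs(C[...,2]-0.249)<0.006)&(C[...,0]>0.45)&(C[...,0]<0.85)&(abs(C[...,1]-.23)<.25)
m=cv2.morphologyEx(m.astype(np.uint8),cv2.MORPH_OPEN,np.ones((3,3)))
n,l,st,ce=cv2.connectedComponentsWithStats(m); i=1+np.argmax(st[1:,4]); P=C[l==i]; print('roof',len(P),rect(P),P[:,2].mean()); print(cv2.boxPoints(rect(P)))
hsv=cv2.cvtColor(im['color'],cv2.COLOR_BGR2HSV)
m=(hsv[...,0]>8)&(hsv[...,0]<25)&(hsv[...,1]>70)&(abs(C[...,2]-0.178)<0.006)
n,l,st,ce=cv2.connectedComponentsWithStats(m.astype(np.uint8)); i=1+np.argmax(st[1:,4]); P=C[l==i]; print('mat',len(P),rect(P),P[:,2].mean());print(cv2.boxPoints(rect(P)))
for d in dies(im,C): print(d)
# knob red
m=((hsv[...,0]<8)|(hsv[...,0]>172))&(hsv[...,1]>150)&(C[...,2]>0.26)
P=C[m]; print('knob',m.sum(),P.mean(0),P.max(0),P.min(0)); T=P[P[:,2]>P[:,2].max()-.008]; print(rect(T),len(T))
# orange fences
m=(hsv[...,0]>5)&(hsv[...,0]<22)&(hsv[...,1]>120)&(C[...,2]>0.19)&(C[...,2]<0.22)
n,l,st,ce=cv2.connectedComponentsWithStats(cv2.dilate(m.astype(np.uint8),np.ones((3,3))))
for i in range(1,n):
    P=C[(l==i)&m]
    if len(P)>10: print('or',len(P),rect(P),P[:,2].mean(),ce[i])
m=(hsv[...,0]>45)&(hsv[...,0]<75)&(hsv[...,1]>120)&(C[...,2]>0.205)&(C[...,2]<.25)
P=C[m]; print('green',len(P),rect(P),P[:,2].mean())
c=im['color'][130:310,170:450]; cv2.imwrite('pics/t1c.png',cv2.resize(c,None,fx=2.8,fy=2.8,interpolation=cv2.INTER_CUBIC))
E
```

```text
roof 6408 ((649.5231323242188, 253.94952392578125), (199.74081420898438, 306.3788146972656), 31.433931350708008) 0.2503431917542475
[[484.4189 332.5732]
 [644.2001  71.158 ]
 [814.6273 175.3258]
 [654.8462 436.7411]]
mat 4493 ((427.1124572753906, 384.525390625), (291.4521179199219, 122.18196868896484), 35.129268646240234) 0.179204263322759
[[272.7764 350.6349]
 [343.0827 250.7076]
 [581.4485 418.4159]
 [511.1422 518.3431]]
(np.int64(745), ((1015.1166381835938, 697.2183837890625), (167.96669006347656, 78.29533386230469), 89.9434585571289), np.float64(0.19875533526671202), array([139.7371,   8.9981]))
(np.int64(45), ((873.2828979492188, 134.18743896484375), (36.52721405029297, 12.998125076293945), 12.989106178283691), np.float64(0.20746994605663696), array([358.3958,  58.5521]))
(np.int64(32), ((858.8139038085938, 164.8627471923828), (16.78990936279297, 15.387978553771973), 60.349796295166016), np.float64(0.20531607919697728), array([346.4   ,  64.3385]))
(np.int64(29), ((839.1090698242188, 193.18531799316406), (10.405258178710938, 12.299318313598633), 75.15078735351562), np.float64(0.
[... 2720 characters left out ...]
3398438, 105.60465240478516), (21.0048770904541, 49.591522216796875), 30.358722686767578) 0.20713318514894932 [373.4966 152.1275]
or 52 ((535.686767578125, 127.01287078857422), (48.57925796508789, 25.098224639892578), 30.60301399230957) 0.2074356822451509 [366.9057 185.1195]
or 33 ((501.3236389160156, 296.2032470703125), (21.963045120239258, 48.460853576660156), 24.769775390625) 0.2072395763150683 [295.8271 200.7895]
or 36 ((484.1429748535156, 209.20855712890625), (47.55329895019531, 23.564998626708984), 31.141407012939453) 0.20777028360458966 [330.7582 207.5556]
green 160 ((474.45904541015625, 20.32988739013672), (32.45747756958008, 32.07251739501953), 6.947036266326904) 0.23893827129121908
```

View pics/t1c.png

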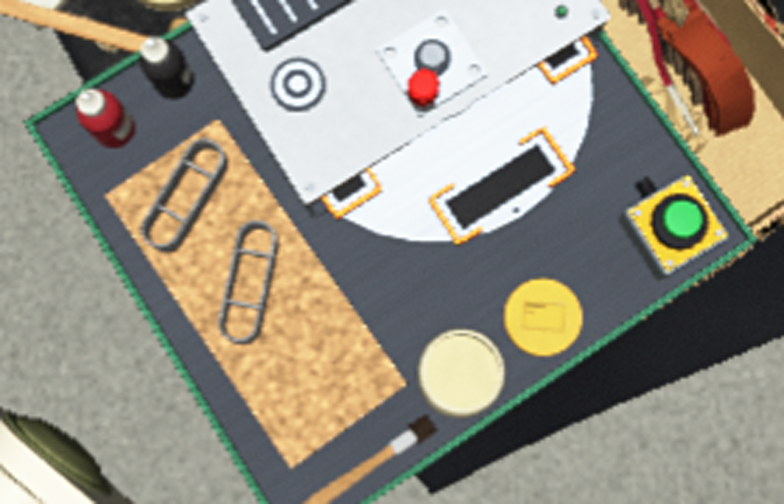

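```bash
cat >> h.py <<'E'
from scipy.spatial.transform import Rotation as Ro
import json,sys
def Rdown(yaw): # yaw deg of tool y axis
    a=np.radians(yaw); y=np.array([np.cos(a),np.sin(a),0]); z=np.array([0,0,-1.]); x=np.cross(y,z); return np.stack([x,y,z],1)
def plan(wps,step=.045,start=None,maxrot=.16,arr=True):
    """wps: (x,y,z,yaw or None[,step])"""
    if start is None:
        s=env.observe(); p=np.array(s['position']); R=np.array(s['tool_rot'])
    else: p,R=start
    rows=[]
    for w in wps:
        st=w[4] if len(w)>4 else step
        P=np.array(w[:3],float)
        if w[3] is None: RT=R
        else: RT=min((Rdown(w[3]),Rdown(w[3]+180)),key=lambda X:(Ro.from_matrix(R.T@X)).magnitude())
        n=max(1,int(np.ceil(np.linalg.norm(P-p)/st-1e-6)),int(np.ceil(Ro.from_matrix(R.T@RT).magnitude()/maxrot-1e-6)))
        rv=Ro.from_matrix(R.T@RT).as_rotvec()/n; d=(P-p)/n
        for i in range(n):
            t=R.T@d; r={}
            for k,v in zip('xyz',t):
                if abs(v)>=5e-5: r[k]=round(float(v),4)
            for k,v in zip(['rx','ry','rz'],rv):
                if abs(v)>=5e-4: r[k]=round(float(v),3)
            p=p+R@np.array([r.get(k,0) for k in 'xyz']); R=R@Ro.from_rotvec([r.get(k,0) for k in ['rx','ry','rz']]).as_matrix()
            rows.append(r)
        rows.append('--')
    i=1
    for r in rows: print(json.dumps(r)+',' if r!='--' else '--')
    print(sum(r!='--' for r in rows),'end',p,R[:,1])
def st():
    s=env.observe(); print(s['time_s'],s['position'],'yaw',np.degrees(np.arctan2(s['tool_rot'][1,1],s['tool_rot'][0,1])),'z',s['tool_rot'][:,2],'F',s['ft_force'],'w',s['grip_width'],'q6',s['q'][5])
E
python3 -c "
from h import *
plan([(.4,.48,.30,60),(.506,.442,.29,60)])"
```

```text
{"x": -0.038, "y": 0.014, "z": -0.0137, "rz": 0.019},
{"x": -0.0378, "y": 0.0147, "z": -0.0137, "rz": 0.019},
{"x": -0.0375, "y": 0.0154, "z": -0.0137, "rz": 0.019},
{"x": -0.0372, "y": 0.0162, "z": -0.0137, "rz": 0.019},
--
{"x": -0.0369, "y": 0.0068, "z": 0.0034},
{"x": -0.0369, "y": 0.0068, "z": 0.0034},
{"x": -0.0369, "y": 0.0068, "z": 0.0034},
--
7 end [0.5061 0.4421 0.2899] [ 0.5011  0.8654 -0.    ]
```

play_rows:
  commands:
    - {"x": -0.038, "y": 0.014, "z": -0.0137, "rz": 0.019, "grip": -0.4}
    - {"x": -0.0378, "y": 0.0147, "z": -0.0137, "rz": 0.019, "grip": -0.4}
    - {"x": -0.0375, "y": 0.0154, "z": -0.0137, "rz": 0.019, "grip": -0.4}
    - {"x": -0.0372, "y": 0.0162, "z": -0.0137, "rz": 0.019, "grip": -0.4}
    - {"x": -0.0369, "y": 0.0068, "z": 0.0034, "grip": -0.4}
    - {"x": -0.0369, "y": 0.0068, "z": 0.0034, "grip": -0.4}
    - {"x": -0.0369, "y": 0.0068, "z": 0.0034, "grip": -0.4}
    - {"grip": -0.4}
    - {"grip": -0.4}
  squeeze: 50

```text
invalid input at $.commands[0]: expected keys grip, x, y, z, rx, ry, rz
```

```bash
python3 - <<'E'
from h import *
st()
im=snap('wrist','w1.png'); C=cloud(im)
for d in dies(im,C): print(d)
st()
E
```

```text
2.0 [0.2386 0.4955 0.2453] yaw 64.28460551088328 z [ 0. -0. -1.] F [-0.1922  1.3691 -0.5552] w 0.08536784835271956 q6 -12.33345671505831
2.05 [0.2386 0.4955 0.2453] yaw 64.28635371682807 z [-0. -0. -1.] F [-0.0537  0.2134  0.3696] w 0.08540914389687342 q6 -12.336136108168585
```

View pics/w1.png

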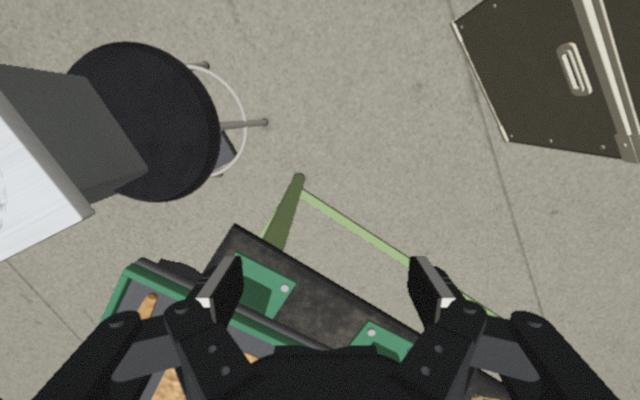

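```bash
python3 - <<'E'
s=open('h.py').read()
s=s.replace("arr=True):","grip=None):").replace("print(json.dumps(r)+',' if r!='--' else '--')","print(json.dumps({k:(grip if k=='grip' else r.get(k,0)) for k in ['grip','x','y','z','rx','ry','rz']})+',' if r!='--' else '--')")
open('h.py','w').write(s)
E
python3 -c "
from h import *
plan([(.4,.48,.30,60),(.506,.442,.29,60)],grip=-.4)"
```

```text
{"grip": -0.4, "x": -0.038, "y": 0.014, "z": -0.0137, "rx": 0, "ry": 0, "rz": 0.019},
{"grip": -0.4, "x": -0.0378, "y": 0.0147, "z": -0.0137, "rx": 0, "ry": 0, "rz": 0.019},
{"grip": -0.4, "x": -0.0375, "y": 0.0154, "z": -0.0137, "rx": 0, "ry": 0, "rz": 0.019},
{"grip": -0.4, "x": -0.0372, "y": 0.0162, "z": -0.0137, "rx": 0, "ry": 0, "rz": 0.019},
--
{"grip": -0.4, "x": -0.0369, "y": 0.0067, "z": 0.0034, "rx": 0, "ry": 0, "rz": 0},
{"grip": -0.4, "x": -0.0369, "y": 0.0067, "z": 0.0034, "rx": 0, "ry": 0, "rz": 0},
{"grip": -0.4, "x": -0.0369, "y": 0.0067, "z": 0.0034, "rx": 0, "ry": 0, "rz": 0},
--
7 end [0.5059 0.4419 0.2899] [ 0.501   0.8654 -0.    ]
```

play_rows:
  commands:
    - {"grip": -0.4, "x": -0.038, "y": 0.014, "z": -0.0137, "rx": 0, "ry": 0, "rz": 0.019}
    - {"grip": -0.4, "x": -0.0378, "y": 0.0147, "z": -0.0137, "rx": 0, "ry": 0, "rz": 0.019}
    - {"grip": -0.4, "x": -0.0375, "y": 0.0154, "z": -0.0137, "rx": 0, "ry": 0, "rz": 0.019}
    - {"grip": -0.4, "x": -0.0372, "y": 0.0162, "z": -0.0137, "rx": 0, "ry": 0, "rz": 0.019}
    - {"grip": -0.4, "x": -0.0369, "y": 0.0067, "z": 0.0034, "rx": 0, "ry": 0, "rz": 0}
    - {"grip": -0.4, "x": -0.0369, "y": 0.0067, "z": 0.0034, "rx": 0, "ry": 0, "rz": 0}
    - {"grip": -0.4, "x": -0.0369, "y": 0.0067, "z": 0.0034, "rx": 0, "ry": 0, "rz": 0}
    - {"grip": -0.4, "x": 0, "y": 0, "z": 0, "rx": 0, "ry": 0, "rz": 0}
  squeeze: 50

```text
time_s: 3.05
position: [0.508, 0.4405, 0.2885]
tool_rot: [[-0.864, 0.504, -0.001], [0.504, 0.864, -0.001], [0.001, -0.002, -1.0]]
ft_force: [-0.7, -0.2, -0.2]
grip_width: 0.0596
```

```bash
python3 - <<'E'
from h import *
st()
im=snap('wrist','w1.png'); C=cloud(im)
for d in dies(im,C): print(d)
st()
E
```

```text
3.05 [0.508  0.4405 0.2885] yaw 59.75594116623879 z [-0.0012 -0.0011 -1.    ] F [-0.7317 -0.23   -0.2448] w 0.059610161802576 q6 -28.884598196928454
(np.int64(3334), ((429.38507080078125, 385.075927734375), (34.965248107910156, 104.99639892578125), 79.15345764160156), np.float64(0.20408613276010196), array([206.4398, 160.4527]))
(np.int64(2024), ((506.0512390136719, 441.9624938964844), (34.472686767578125, 105.04110717773438), 60.53663635253906), np.float64(0.2050332313631252), array([326.0798, 213.4808]))
(np.int64(699), ((371.6772766113281, 225.81214904785156), (13.236188888549805, 51.524593353271484), 41.705020904541016), np.float64(0.20111199292295606), array([  6.9988, 198.8247]))
(np.int64(202), ((562.764892578125, 495.63067626953125), (3.1444153785705566, 19.18568229675293), 57.49136734008789), np.float64(0.2069252282510619), array([417.8679, 239.3547]))
(np.int64(508), ((499.9114685058594, 339.7389831542969), (27.055635452270508, 2.621525287628174), 32.047515869140625), np.float64(0.2068194116259941), array([215.9786, 266.3471]))
(np.int64(5683), ((491.7281494140625, 206.88876342773438), (50.30793762207031, 203.5988006591797), 11.828890800476074), np.float64(0.1971418221757325), array([102.2612, 319.9538]))
(np.int64(139), ((497.2829895019531, 298.3418273925781), (6.80354118347168, 33.45167541503906), 25.07292938232422), np.float64(0.20014117909991191), array([178.7249, 281.1058]))
(np.int64(1916), ((592.5682983398438, 397.84576416015625), (124.21813201904297, 3.1909568309783936), 32.33531188964844), np.float64(0.20659850149950526), array([326.8783, 315.097 ]))
(np.int64(64), ((606.6500854492188, 443.7464294433594), (1.0694289207458496, 9.843177795410156), 54.245033264160156), np.float64(0.20668731751158131), array([385.272, 306.688]))
3.1 [0.5066 0.4414 0.2892] yaw 59.842742599991105 z [-0.0011 -0.0005 -1.    ] F [-0.8427 -0.8849 -0.3589] w 0.05983226057401585 q6 -28.852534842273116
```

View pics/w1.png

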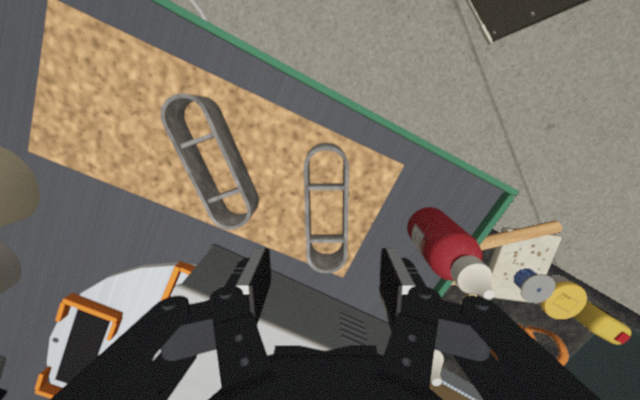

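```bash
python3 -c "
from h import *
plan([(.5061,.4422,.23,60.4),(.5061,.4422,.196,60.4,.02)],grip=-.4)"
```

```text
{"grip": -0.4, "x": 0.0004, "y": 0.0003, "z": 0.0296, "rx": 0, "ry": 0, "rz": -0.005},
{"grip": -0.4, "x": 0.0004, "y": 0.0003, "z": 0.0296, "rx": 0, "ry": 0, "rz": -0.005},
--
{"grip": -0.4, "x": 0, "y": 0, "z": 0.017, "rx": 0, "ry": 0, "rz": 0},
{"grip": -0.4, "x": 0, "y": 0, "z": 0.017, "rx": 0, "ry": 0, "rz": 0},
--
4 end [0.5061 0.4422 0.196 ] [ 0.4937  0.8696 -0.001 ]
```

play_rows:
  commands:
    - {"grip": -0.4, "x": 0.0004, "y": 0.0003, "z": 0.0296, "rx": 0, "ry": 0, "rz": -0.005}
    - {"grip": -0.4, "x": 0.0004, "y": 0.0003, "z": 0.0296, "rx": 0, "ry": 0, "rz": -0.005}
    - {"grip": -0.4, "x": 0, "y": 0, "z": 0.017, "rx": 0, "ry": 0, "rz": 0}
    - {"grip": -0.4, "x": 0, "y": 0, "z": 0.017, "rx": 0, "ry": 0, "rz": 0}
    - {"grip": -0.4, "x": 0, "y": 0, "z": 0, "rx": 0, "ry": 0, "rz": 0}
    - {"grip": 0.5, "x": 0, "y": 0, "z": 0, "rx": 0, "ry": 0, "rz": 0}
    - {"grip": 0.5, "x": 0, "y": 0, "z": 0, "rx": 0, "ry": 0, "rz": 0}
    - {"grip": 0.5, "x": 0, "y": 0, "z": 0, "rx": 0, "ry": 0, "rz": 0}
    - {"grip": 0.5, "x": 0, "y": 0, "z": 0, "rx": 0, "ry": 0, "rz": 0}

```text
time_s: 4.22
position: [0.5055, 0.4431, 0.1981]
tool_rot: [[-0.871, 0.492, 0.002], [0.492, 0.871, 0.001], [-0.001, 0.002, -1.0]]
ft_force: [-1.2, -0.3, 6.0]
grip_width: 0.0327
```

```bash
python3 -c "
from h import *
st()
s=env.observe();p=np.array(s['position']);
plan([(p[0],p[1],.30,None),(.42,.28,.30,31.6),(.5092,.1679,.285,31.6)],grip=.5)"
```

```text
4.225 [0.5055 0.4431 0.1981] yaw 60.520514532597694 z [ 0.0016  0.0014 -1.    ] F [-1.1716 -0.3176  5.9976] w 0.03272357244552734 q6 -29.35903348745758
{"grip": 0.5, "x": 0, "y": 0.0001, "z": -0.034, "rx": 0, "ry": 0, "rz": 0},
{"grip": 0.5, "x": 0, "y": 0.0001, "z": -0.034, "rx": 0, "ry": 0, "rz": 0},
{"grip": 0.5, "x": 0, "y": 0.0001, "z": -0.034, "rx": 0, "ry": 0, "rz": 0},
--
{"grip": 0.5, "x": -0.0012, "y": -0.0368, "z": 0, "rx": 0, "ry": 0, "rz": 0.101},
{"grip": 0.5, "x": -0.0049, "y": -0.0365, "z": 0, "rx": 0, "ry": 0, "rz": 0.101},
{"grip": 0.5, "x": -0.0085, "y": -0.0359, "z": 0, "rx": 0, "ry": 0, "rz": 0.101},
{"grip": 0.5, "x": -0.0121, "y": -0.0348, "z": 0, "rx": 0, "ry": 0, "rz": 0.101},
{"grip": 0.5, "x": -0.0156, "y": -0.0334, "z": 0, "rx": 0, "ry": 0, "rz": 0.101},
--
{"grip": 0.5, "x": -0.0356, "y": 0.0043, "z": 0.0037, "rx": 0.001, "ry": 0, "rz": 0},
{"grip": 0.5, "x": -0.0356, "y": 0.0043, "z": 0.0037, "rx": 0.001, "ry": 0, "rz": 0},
{"grip": 0.5, "x": -0.0356, "y": 0.0043, "z": 0.0037, "rx": 0.001, "ry": 0, "rz": 0},
{"grip": 0.5, "x": -0.0356, "y": 0.0043, "z": 0.0037, "rx": 0.001, "ry": 0, "rz": 0},
--
12 end [0.5093 0.1678 0.2849] [ 0.8519  0.5238 -0.0019]
```

play_rows:
  commands:
    - {"grip": 0.5, "x": 0, "y": 0.0001, "z": -0.034, "rx": 0, "ry": 0, "rz": 0}
    - {"grip": 0.5, "x": 0, "y": 0.0001, "z": -0.034, "rx": 0, "ry": 0, "rz": 0}
    - {"grip": 0.5, "x": 0, "y": 0.0001, "z": -0.034, "rx": 0, "ry": 0, "rz": 0}
    - {"grip": 0.5, "x": -0.0012, "y": -0.0368, "z": 0, "rx": 0, "ry": 0, "rz": 0.101}
    - {"grip": 0.5, "x": -0.0049, "y": -0.0365, "z": 0, "rx": 0, "ry": 0, "rz": 0.101}
    - {"grip": 0.5, "x": -0.0085, "y": -0.0359, "z": 0, "rx": 0, "ry": 0, "rz": 0.101}
    - {"grip": 0.5, "x": -0.0121, "y": -0.0348, "z": 0, "rx": 0, "ry": 0, "rz": 0.101}
    - {"grip": 0.5, "x": -0.0156, "y": -0.0334, "z": 0, "rx": 0, "ry": 0, "rz": 0.101}
    - {"grip": 0.5, "x": -0.0356, "y": 0.0043, "z": 0.0037, "rx": 0.001, "ry": 0, "rz": 0}
    - {"grip": 0.5, "x": -0.0356, "y": 0.0043, "z": 0.0037, "rx": 0.001, "ry": 0, "rz": 0}
    - {"grip": 0.5, "x": -0.0356, "y": 0.0043, "z": 0.0037, "rx": 0.001, "ry": 0, "rz": 0}
    - {"grip": 0.5, "x": -0.0356, "y": 0.0043, "z": 0.0037, "rx": 0.001, "ry": 0, "rz": 0}

```text
time_s: 5.72
position: [0.5098, 0.1665, 0.2836]
tool_rot: [[-0.523, 0.852, -0.004], [0.852, 0.523, -0.002], [0.0, -0.005, -1.0]]
ft_force: [0.9, 0.5, -3.2]
grip_width: 0.0328
```

```bash
python3 - <<'E'
from h import *
st()
im=snap('wrist','w2.png'); C=cloud(im)
hsv=cv2.cvtColor(im['color'],cv2.COLOR_BGR2HSV)
m=(hsv[...,0]>5)&(hsv[...,0]<22)&(hsv[...,1]>120)&(C[...,2]>0.19)&(C[...,2]<0.22)
n,l,s_,ce=cv2.connectedComponentsWithStats(cv2.dilate(m.astype(np.uint8),np.ones((3,3))))
for i in range(1,n):
    P=C[(l==i)&m]
    if len(P)>40: print('or',len(P),rect(P),P[:,2].mean(),ce[i])
m=(C[...,2]>0.27)&(C[...,2]<0.305)
n,l,s_,ce=cv2.connectedComponentsWithStats(m.astype(np.uint8))
for i in range(1,n):
    P=C[l==i]
    if len(P)>100: print('hi',len(P),rect(P),P[:,2].mean(),ce[i])
st()
E
```

```text
5.725 [0.5098 0.1665 0.2836] yaw 31.565738049671193 z [-0.004  -0.0022 -1.    ] F [ 0.882   0.5284 -3.1557] w 0.032836673651896804 q6 -26.085204250794
or 911 ((497.1663818359375, 294.988037109375), (23.095603942871094, 52.67372512817383), 7.91617488861084) 0.20558856185082128 [415.513   45.5081]
or 316 ((398.1435241699219, 152.18328857421875), (29.81496810913086, 62.73556900024414), 86.86592102050781) 0.202548126798499 [190.7546 154.3417]
or 223 ((467.51568603515625, 195.0731201171875), (7.220888137817383, 27.034210205078125), 18.839813232421875) 0.20590726904273374 [297.5062 156.1173]
or 144 ((505.93426513671875, 217.04579162597656), (3.0936169624328613, 21.29945182800293), 33.86277389526367) 0.2062262004510352 [357.85   160.3818]
or 288 ((534.5772705078125, 114.4431381225586), (45.64292907714844, 24.71417236328125), 2.553008794784546) 0.2060365448439177 [319.3862 280.6875]
hi 8315 ((507.5896911621094, 165.6895751953125), (58.29423904418945, 100.29666137695312), 13.59164047241211) 0.2875466772761829 [325.1041 267.2921]
hi 2915 ((586.6985473632812, 227.09930419921875), (26.00181007385254, 64.68891143798828), 67.81454467773438) 0.2887250887793464 [506.0281 228.8611]
5.775 [0.5121 0.1635 0.2827] yaw 31.40053908366014 z [-0.0039 -0.0041 -1.    ] F [ 1.1411 -3.7838 -3.8072] w 0.03323045243299446 q6 -26.21930281934458
```

View pics/w2.png

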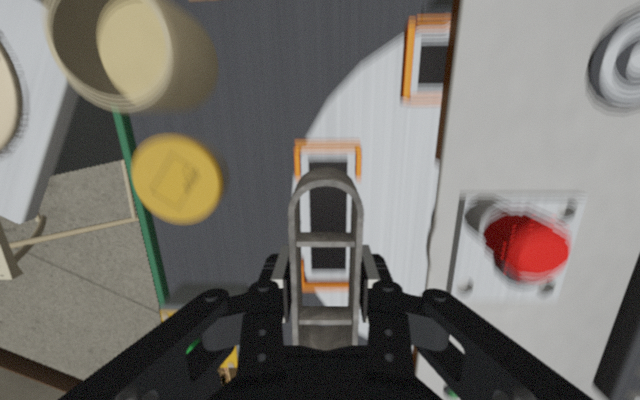

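```bash
python3 -c "
from h import *
st()
plan([(.5092,.1679,.25,31.6,.02)],grip=.5)"
```

```text
5.775 [0.5121 0.1635 0.2827] yaw 31.40053908366014 z [-0.0039 -0.0041 -1.    ] F [ 1.1411 -3.7838 -3.8072] w 0.03323045243299446 q6 -26.21930281934458
{"grip": 0.5, "x": 0.0027, "y": 0, "z": 0.0163, "rx": -0.003, "ry": 0.001, "rz": -0.002},
{"grip": 0.5, "x": 0.0026, "y": 0, "z": 0.0163, "rx": -0.003, "ry": 0.001, "rz": -0.002},
--
2 end [0.5092 0.1679 0.2501] [0.8515 0.5244 0.0006]
```

play_rows:
  commands:
    - {"grip": 0.5, "x": 0, "y": 0, "z": 0.017, "rx": 0, "ry": 0, "rz": 0}
    - {"grip": 0.5, "x": 0, "y": 0, "z": 0.017, "rx": 0, "ry": 0, "rz": 0}
    - {"grip": 0.5, "x": 0, "y": 0, "z": 0, "rx": 0, "ry": 0, "rz": 0}
    - {"grip": 0.5, "x": 0, "y": 0, "z": 0, "rx": 0, "ry": 0, "rz": 0}

```text
time_s: 6.28
position: [0.5094, 0.1675, 0.2506]
tool_rot: [[-0.524, 0.852, -0.003], [0.852, 0.524, -0.002], [-0.0, -0.003, -1.0]]
ft_force: [0.8, 0.2, -2.6]
grip_width: 0.0331
```

```bash
python3 - <<'E'
from h import *
st()
im=snap('wrist','w3.png'); C=cloud(im)
h=im['color'][100:400,200:480]; cv2.imwrite('pics/w3c.png',cv2.resize(h,None,fx=2,fy=2))
im2=snap('top','t2.png'); cv2.imwrite('pics/t2c.png',cv2.resize(im2['color'][150:260,270:420],None,fx=5,fy=5,interpolation=cv2.INTER_CUBIC))
st()
E
```

```text
6.275 [0.5094 0.1675 0.2506] yaw 31.575369763298465 z [-0.0025 -0.0021 -1.    ] F [ 0.7947  0.2483 -2.5894] w 0.03312625365934983 q6 -25.966788447459123
6.375 [0.5094 0.1676 0.2507] yaw 31.57620506905646 z [-0.002 -0.002 -1.   ] F [-0.8221 -0.2079 -1.9589] w 0.03322972631344426 q6 -25.966729653946498
```

View pics/w3c.png

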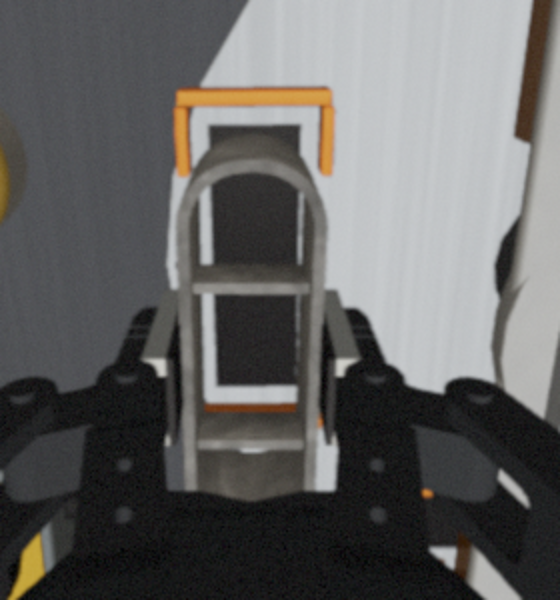

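View pics/t2c.png

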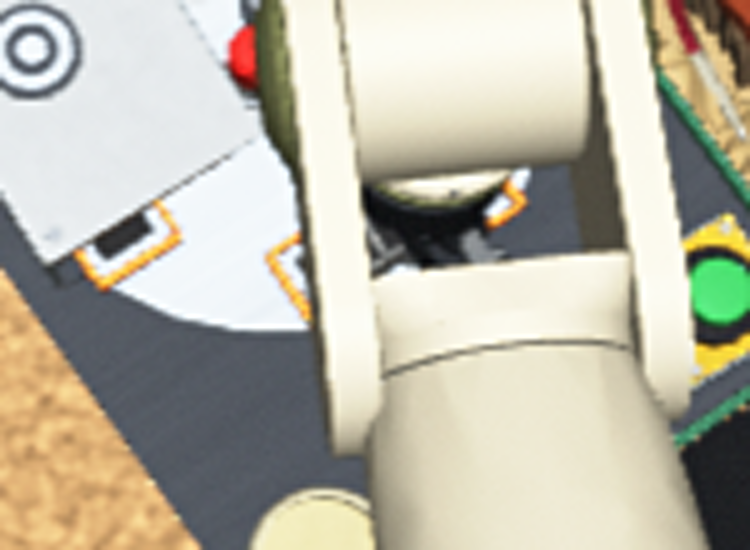

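```bash
cat >> h.py <<'E'
def nestcheck(f='nc.png',zt=None):
    s=env.observe(); p=np.array(s['position']); R=np.array(s['tool_rot'])
    im=snap('wrist',f); C=cloud(im); L=(C-p)@R
    hsv=cv2.cvtColor(im['color'],cv2.COLOR_BGR2HSV)
    far=(abs(L[...,0])<.075)&(abs(L[...,1])<.04)&(L[...,0]>0.02)
    o=(hsv[...,0]>5)&(hsv[...,0]<22)&(hsv[...,1]>130)&(C[...,2]>.203)&(C[...,2]<.212)&far
    P=L[o]; print('fence',o.sum(),'x',np.percentile(P[:,0],[2,98]),'y',np.percentile(P[:,1],[2,98]))
    d=(hsv[...,1]<70)&(abs(L[...,2]+0.011)<.007)&far&(abs(L[...,1])<.024)
    P=L[d]; print('die',d.sum(),'x',np.percentile(P[:,0],[2,99]),'y',np.percentile(P[:,1],[2,98]))
E
python3 - <<'E'
from h import *
nestcheck()
E
```

```text
fence 1006 x [0.0354 0.0602] y [-0.0234  0.0242]
die 1469 x [0.0202 0.0511] y [-0.017   0.0165]
```

play_rows:
  commands:
    - {"grip": 0.5, "x": 0.001, "y": 0.0003, "z": 0.013, "rx": 0, "ry": 0, "rz": 0}
    - {"grip": 0.5, "x": 0, "y": 0, "z": 0.011, "rx": 0, "ry": 0, "rz": 0}
    - {"grip": 0.5, "x": 0, "y": 0, "z": 0.009, "rx": 0, "ry": 0, "rz": 0}
    - {"grip": 0.5, "x": 0, "y": 0, "z": 0, "rx": 0, "ry": 0, "rz": 0}
    - {"grip": 0.5, "x": 0, "y": 0, "z": 0, "rx": 0, "ry": 0, "rz": 0}

```text
time_s: 7.05
position: [0.5089, 0.1683, 0.217]
tool_rot: [[-0.524, 0.852, -0.003], [0.852, 0.524, -0.002], [-0.0, -0.004, -1.0]]
ft_force: [-1.4, -2.3, 3.2]
grip_width: 0.0328
```

```bash
python3 - <<'E'
from h import *
st()
nestcheck('nc2.png')
E
```

```text
7.05 [0.5089 0.1683 0.217 ] yaw 31.56815624407084 z [-0.0031 -0.0024 -1.    ] F [-1.4232 -2.3183  3.1611] w 0.0328315008769692 q6 -25.85637953190769
fence 1585 x [0.0342 0.059 ] y [-0.0234  0.024 ]
die 1471 x [0.0202 0.0512] y [-0.0171  0.0164]
```

View pics/nc2.png

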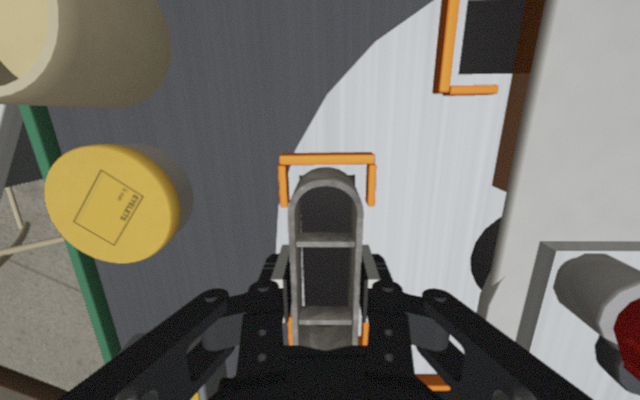

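```bash
python3 -c "
from h import *
s=env.observe();p=s['position']
plan([(p[0],p[1],.345,None),(.555,.215,.345,31.6,.03)],grip=-.4)"
```

```text
{"grip": -0.4, "x": 0, "y": -0.0002, "z": -0.0427, "rx": 0, "ry": 0, "rz": 0},
{"grip": -0.4, "x": 0, "y": -0.0002, "z": -0.0427, "rx": 0, "ry": 0, "rz": 0},
{"grip": -0.4, "x": 0, "y": -0.0002, "z": -0.0427, "rx": 0, "ry": 0, "rz": 0},
--
{"grip": -0.4, "x": 0.0052, "y": 0.0213, "z": 0, "rx": -0.001, "ry": 0, "rz": 0},
{"grip": -0.4, "x": 0.0052, "y": 0.0213, "z": 0, "rx": -0.001, "ry": 0, "rz": 0},
{"grip": -0.4, "x": 0.0052, "y": 0.0213, "z": 0, "rx": -0.001, "ry": 0, "rz": 0},
--
6 end [0.555  0.215  0.3449] [ 0.852   0.5235 -0.0009]
```

play_rows:
  commands:
    - {"grip": -0.4, "x": 0, "y": 0, "z": 0, "rx": 0, "ry": 0, "rz": 0}
    - {"grip": -0.4, "x": 0, "y": 0, "z": 0, "rx": 0, "ry": 0, "rz": 0}
    - {"grip": -0.4, "x": 0, "y": 0, "z": -0.0427, "rx": 0, "ry": 0, "rz": 0}
    - {"grip": -0.4, "x": 0, "y": 0, "z": -0.0427, "rx": 0, "ry": 0, "rz": 0}
    - {"grip": -0.4, "x": 0, "y": 0, "z": -0.0427, "rx": 0, "ry": 0, "rz": 0}
    - {"grip": -0.4, "x": 0.0052, "y": 0.0213, "z": 0, "rx": -0.001, "ry": 0, "rz": 0}
    - {"grip": -0.4, "x": 0.0052, "y": 0.0213, "z": 0, "rx": -0.001, "ry": 0, "rz": 0}
    - {"grip": -0.4, "x": 0.0052, "y": 0.0213, "z": 0, "rx": -0.001, "ry": 0, "rz": 0}
    - {"grip": -0.4, "x": 0, "y": 0, "z": 0, "rx": 0, "ry": 0, "rz": 0}
    - {"grip": -0.4, "x": 0, "y": 0, "z": 0, "rx": 0, "ry": 0, "rz": 0}

```text
time_s: 8.35
position: [0.5552, 0.2151, 0.3447]
tool_rot: [[-0.524, 0.852, -0.001], [0.852, 0.524, -0.001], [0.0, -0.001, -1.0]]
ft_force: [-0.4, 0.1, -0.4]
grip_width: 0.0596
```

```bash
cat >> h.py <<'E'
def knobfind(cam,f):
    im=snap(cam,f); C=cloud(im); hsv=cv2.cvtColor(im['color'],cv2.COLOR_BGR2HSV)
    m=((hsv[...,0]<8)|(hsv[...,0]>172))&(hsv[...,1]>150)&(C[...,2]>0.27)&(C[...,2]<.33)&(abs(C[...,0]-.6)<.09)&(abs(C[...,1]-.22)<.09)
    P=C[m]; 
    if len(P)<10: print('no knob'); return im
    zt=np.percentile(P[:,2],95); T=P[P[:,2]>zt-.006]
    c,r=cv2.minEnclosingCircle((T[:,:2]*1000).astype(np.float32)); print('knob',cam,len(P),'zt',zt,c,r, rect(T)[:2])
    return im
E
python3 - <<'E'
from h import *
st()
knobfind('wrist','w4.png'); knobfind('top','t4.png'); knobfind('side','s4.png')
E
```

```text
8.35 [0.5552 0.2151 0.3447] yaw 31.57034892263004 z [-0.0011 -0.0007 -1.    ] F [-0.3743  0.0512 -0.3925] w 0.059608143288218965 q6 -21.7674039500056
knob wrist 1390 zt 0.3098139692612388 (569.290771484375, 235.68771362304688) 13.148738861083984 ((569.5536499023438, 235.9639892578125), (25.539833068847656, 24.017824172973633))
knob top 60 zt 0.31242396862052213 (568.937744140625, 235.22927856445312) 11.496191024780273 ((566.201171875, 236.7530517578125), (22.209434509277344, 14.033858299255371))
knob side 157 zt 0.3074322093505278 (570.3834838867188, 238.10604858398438) 13.213574409484863 ((570.1644287109375, 238.4580841064453), (23.730730056762695, 23.622051239013672))
```

View pics/w4.png

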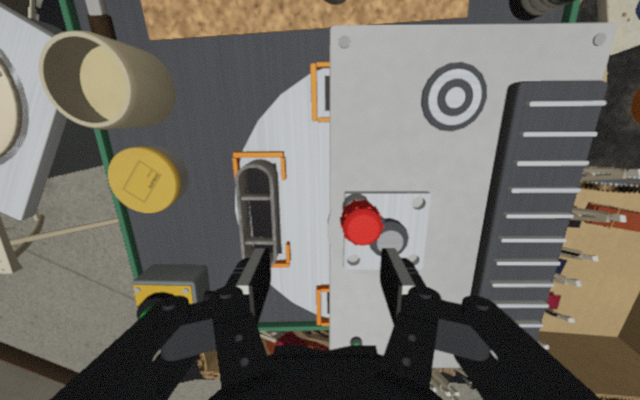

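View pics/t4.png

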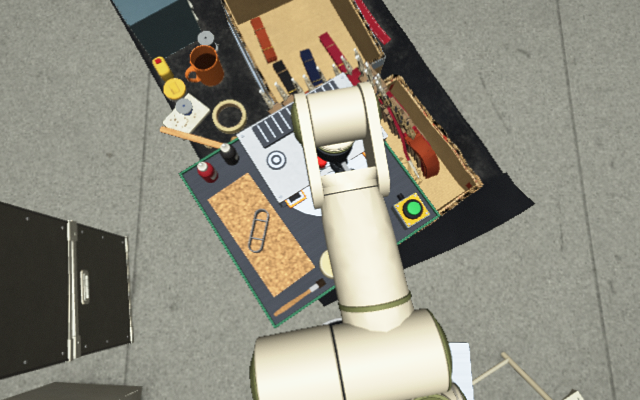

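View pics/s4.png

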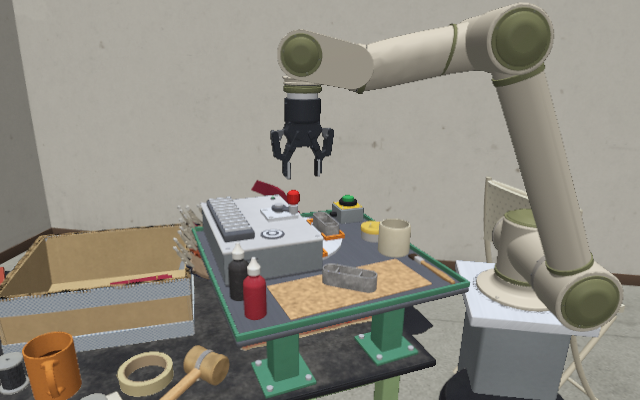

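```bash
python3 -c "
from h import *
plan([(.5693,.2357,.345,31.6),(.5693,.2357,.3005,31.6,.025)],grip=-.4)"
```

```text
{"grip": -0.4, "x": 0.0103, "y": 0.0228, "z": 0.0001, "rx": -0.001, "ry": 0, "rz": -0.001},
--
{"grip": -0.4, "x": 0, "y": 0, "z": 0.0223, "rx": 0, "ry": 0, "rz": 0},
{"grip": -0.4, "x": 0, "y": 0, "z": 0.0223, "rx": 0, "ry": 0, "rz": 0},
--
3 end [0.5693 0.2357 0.3004] [0.8517 0.5241 0.0003]
```

play_rows:
  commands:
    - {"grip": -0.4, "x": 0.0103, "y": 0.0228, "z": 0, "rx": -0.001, "ry": 0, "rz": -0.001}
    - {"grip": -0.4, "x": 0, "y": 0, "z": 0, "rx": 0, "ry": 0, "rz": 0}
    - {"grip": -0.4, "x": 0, "y": 0, "z": 0.0222, "rx": 0, "ry": 0, "rz": 0}
    - {"grip": -0.4, "x": 0, "y": 0, "z": 0.0222, "rx": 0, "ry": 0, "rz": 0}
    - {"grip": -0.4, "x": 0, "y": 0, "z": 0, "rx": 0, "ry": 0, "rz": 0}
    - {"grip": 0.6, "x": 0, "y": 0, "z": 0, "rx": 0, "ry": 0, "rz": 0}
    - {"grip": 0.6, "x": 0, "y": 0, "z": 0, "rx": 0, "ry": 0, "rz": 0}
    - {"grip": 0.6, "x": 0, "y": 0, "z": 0, "rx": 0, "ry": 0, "rz": 0}
    - {"grip": 0.6, "x": 0, "y": 0, "z": 0, "rx": 0, "ry": 0, "rz": 0}
  squeeze: 60

```text
time_s: 9.62
position: [0.5699, 0.2362, 0.3018]
tool_rot: [[-0.524, 0.851, 0.003], [0.851, 0.524, 0.0], [-0.001, 0.003, -1.0]]
ft_force: [-0.7, -0.4, 6.9]
grip_width: 0.024
```

```bash
cat >> h.py <<'E'
AX=np.array([.6044,.2268])
def arc(deg,n=8,z=None,grip=.6,c=None):
    s=env.observe(); p=np.array(s['position'])
    c=p[:2] if c is None else np.array(c)
    v=c-AX; print('r',np.linalg.norm(v),'ang',np.degrees(np.arctan2(v[1],v[0])))
    u=v/np.linalg.norm(v)*.036
    W=[]
    for i in range(1,n+1):
        a=np.radians(deg*i/n); r=np.array([[np.cos(a),-np.sin(a)],[np.sin(a),np.cos(a)]])@u
        q=p[:2]+(r-u); W.append((q[0],q[1],z or p[2],None,.05))
    plan(W,grip=grip)
E
python3 -c "
from h import *
st()"
```

```text
9.625 [0.5699 0.2362 0.3018] yaw 31.628981547890245 z [ 0.0028  0.0005 -1.    ] F [-0.7171 -0.3816  6.9376] w 0.024020214319532395 q6 -20.098542683292358
```

play_rows:
  commands:
    - {"grip": 0.6, "x": 0, "y": 0, "z": -0.006, "rx": 0, "ry": 0, "rz": 0}
    - {"grip": 0.6, "x": 0, "y": 0, "z": -0.0065, "rx": 0, "ry": 0, "rz": 0}
    - {"grip": 0.6, "x": 0, "y": 0, "z": 0, "rx": 0, "ry": 0, "rz": 0}

```text
time_s: 10.0
position: [0.5697, 0.2361, 0.3123]
tool_rot: [[-0.524, 0.852, -0.001], [0.852, 0.524, -0.0], [0.0, -0.001, -1.0]]
ft_force: [4.2, 0.2, -11.3]
grip_width: 0.0237
```

```bash
python3 -c "
from h import *
st(); arc(90)"
```

```text
10.0 [0.5697 0.2361 0.3123] yaw 31.62327938034969 z [-0.001  -0.0003 -1.    ] F [  4.1832   0.1821 -11.3083] w 0.02366931225844271 q6 -20.095734170063036
r 0.03593799720766386 ang 164.9988425340073
{"grip": 0.6, "x": -0.0053, "y": -0.0046, "z": 0, "rx": 0, "ry": 0, "rz": 0},
--
{"grip": 0.6, "x": -0.0062, "y": -0.0035, "z": 0, "rx": 0, "ry": 0, "rz": 0},
--
{"grip": 0.6, "x": -0.0066, "y": -0.0023, "z": 0, "rx": 0, "ry": 0, "rz": 0},
--
{"grip": 0.6, "x": -0.007, "y": -0.0009, "z": 0, "rx": 0, "ry": 0, "rz": 0},
--
{"grip": 0.6, "x": -0.0071, "y": 0.0005, "z": 0, "rx": 0, "ry": 0, "rz": 0},
--
{"grip": 0.6, "x": -0.0068, "y": 0.0019, "z": 0, "rx": 0, "ry": 0, "rz": 0},
--
{"grip": 0.6, "x": -0.0063, "y": 0.0031, "z": 0, "rx": 0, "ry": 0, "rz": 0},
--
{"grip": 0.6, "x": -0.0056, "y": 0.0044, "z": 0, "rx": 0, "ry": 0, "rz": 0},
--
8 end [0.5952 0.192  0.3123] [ 0.8515  0.5243 -0.001 ]
```

play_rows:
  commands:
    - {"grip": 0.6, "x": -0.0055, "y": -0.0045, "z": 0, "rx": 0, "ry": 0, "rz": 0}
    - {"grip": 0.6, "x": -0.0062, "y": -0.0034, "z": 0, "rx": 0, "ry": 0, "rz": 0}
    - {"grip": 0.6, "x": -0.0067, "y": -0.0021, "z": 0, "rx": 0, "ry": 0, "rz": 0}
    - {"grip": 0.6, "x": -0.007, "y": -0.0007, "z": 0, "rx": 0, "ry": 0, "rz": 0}
    - {"grip": 0.6, "x": -0.007, "y": 0.0007, "z": 0, "rx": 0, "ry": 0, "rz": 0}
    - {"grip": 0.6, "x": -0.0067, "y": 0.0021, "z": 0, "rx": 0, "ry": 0, "rz": 0}
    - {"grip": 0.6, "x": -0.0062, "y": 0.0034, "z": 0, "rx": 0, "ry": 0, "rz": 0}
    - {"grip": 0.6, "x": -0.0055, "y": 0.0045, "z": 0, "rx": 0, "ry": 0, "rz": 0}
    - {"grip": 0.6, "x": 0, "y": 0, "z": 0, "rx": 0, "ry": 0, "rz": 0}
    - {"grip": 0.6, "x": 0, "y": 0, "z": 0, "rx": 0, "ry": 0, "rz": 0}

```text
time_s: 11.25
position: [0.5967, 0.1927, 0.3126]
tool_rot: [[-0.524, 0.852, 0.0], [0.852, 0.524, 0.0], [-0.0, 0.0, -1.0]]
ft_force: [0.6, 3.4, -11.2]
grip_width: 0.0238
```

```bash
python3 -c "
from h import *
st(); snap('wrist','w5.png')"
```

```text
11.25 [0.5967 0.1927 0.3126] yaw 31.61153379991195 z [ 0.0004  0.     -1.    ] F [  0.6037   3.4353 -11.1523] w 0.023785216069169984 q6 -24.51002974722193
```

View pics/w5.png

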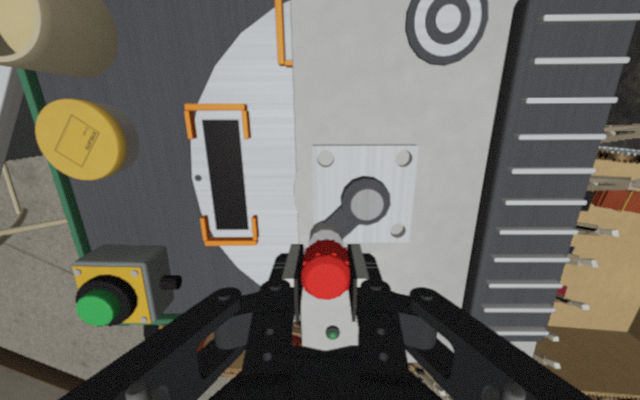

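play_rows:
  commands:
    - {"grip": 0.6, "x": 0, "y": 0, "z": 0.005, "rx": 0, "ry": 0, "rz": 0}
    - {"grip": 0.6, "x": 0, "y": 0, "z": 0.005, "rx": 0, "ry": 0, "rz": 0}
    - {"grip": 0.6, "x": 0, "y": 0, "z": 0, "rx": 0, "ry": 0, "rz": 0}
    - {"grip": -0.4, "x": 0, "y": 0, "z": 0, "rx": 0, "ry": 0, "rz": 0}
    - {"grip": -0.4, "x": 0, "y": 0, "z": 0, "rx": 0, "ry": 0, "rz": 0}
    - {"grip": -0.4, "x": 0, "y": 0, "z": 0, "rx": 0, "ry": 0, "rz": 0}
    - {"grip": -0.4, "x": 0, "y": 0, "z": -0.025, "rx": 0, "ry": 0, "rz": 0}
    - {"grip": -0.4, "x": 0, "y": 0, "z": -0.03, "rx": 0, "ry": 0, "rz": 0}
    - {"grip": -0.4, "x": 0.012, "y": -0.02, "z": 0, "rx": 0, "ry": 0, "rz": 0}
    - {"grip": -0.4, "x": 0, "y": 0, "z": 0, "rx": 0, "ry": 0, "rz": 0}
    - {"grip": -0.4, "x": 0, "y": 0, "z": 0, "rx": 0, "ry": 0, "rz": 0}

```text
time_s: 12.68
position: [0.5732, 0.1925, 0.3578]
tool_rot: [[-0.524, 0.852, -0.0], [0.852, 0.524, -0.0], [-0.0, -0.0, -1.0]]
ft_force: [-0.3, -0.1, 0.3]
grip_width: 0.0598
```

```bash
python3 -c "
from h import *
st(); knobfind('wrist','w6.png')"
```

```text
12.675 [0.5732 0.1925 0.3578] yaw 31.61388686619763 z [-0.0001 -0.0002 -1.    ] F [-0.2911 -0.1036  0.3048] w 0.059764774615546544 q6 -24.258085873376764
knob wrist 1142 zt 0.3098317468099047 (595.6019287109375, 193.16168212890625) 12.526352882385254 ((596.1410522460938, 192.96517944335938), (24.128334045410156, 23.167884826660156))
```

View pics/w6.png

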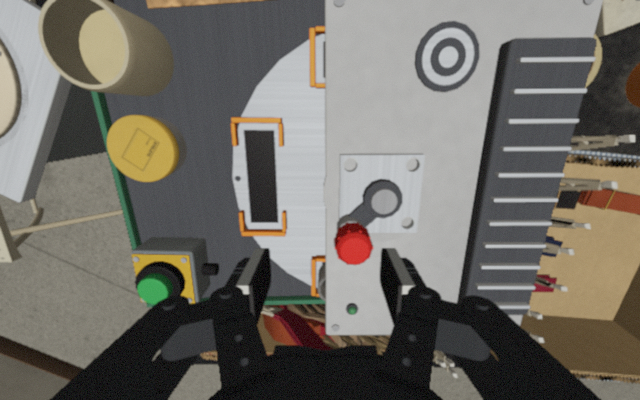

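```bash
python3 -c "
from h import *
plan([(.50,.25,.34,50),(.4295,.385,.29,79.3)],grip=-.4)"
```

```text
{"grip": -0.4, "x": 0.0292, "y": -0.0108, "z": 0.0058, "rx": 0, "ry": 0, "rz": -0.107},
{"grip": -0.4, "x": 0.0301, "y": -0.0076, "z": 0.0058, "rx": 0, "ry": 0, "rz": -0.107},
{"grip": -0.4, "x": 0.0308, "y": -0.0043, "z": 0.0058, "rx": 0, "ry": 0, "rz": -0.107},
--
{"grip": -0.4, "x": 0.0352, "y": 0.0145, "z": 0.0125, "rx": 0, "ry": 0, "rz": -0.128},
{"grip": -0.4, "x": 0.033, "y": 0.0189, "z": 0.0125, "rx": 0, "ry": 0, "rz": -0.128},
{"grip": -0.4, "x": 0.0304, "y": 0.023, "z": 0.0125, "rx": 0, "ry": 0, "rz": -0.128},
{"grip": -0.4, "x": 0.0272, "y": 0.0267, "z": 0.0125, "rx": 0, "ry": 0, "rz": -0.128},
--
7 end [0.4295 0.3851 0.2901] [ 0.185   0.9827 -0.0003]
```

play_rows:
  commands:
    - {"grip": -0.4, "x": 0.0292, "y": -0.0108, "z": 0.0058, "rx": 0, "ry": 0, "rz": -0.107}
    - {"grip": -0.4, "x": 0.0301, "y": -0.0076, "z": 0.0058, "rx": 0, "ry": 0, "rz": -0.107}
    - {"grip": -0.4, "x": 0.0308, "y": -0.0043, "z": 0.0058, "rx": 0, "ry": 0, "rz": -0.107}
    - {"grip": -0.4, "x": 0.0352, "y": 0.0145, "z": 0.0125, "rx": 0, "ry": 0, "rz": -0.128}
    - {"grip": -0.4, "x": 0.033, "y": 0.0189, "z": 0.0125, "rx": 0, "ry": 0, "rz": -0.128}
    - {"grip": -0.4, "x": 0.0304, "y": 0.023, "z": 0.0125, "rx": 0, "ry": 0, "rz": -0.128}
    - {"grip": -0.4, "x": 0.0272, "y": 0.0267, "z": 0.0125, "rx": 0, "ry": 0, "rz": -0.128}
    - {"grip": -0.4, "x": 0, "y": 0, "z": 0, "rx": 0, "ry": 0, "rz": 0}
    - {"grip": -0.4, "x": 0, "y": 0, "z": 0, "rx": 0, "ry": 0, "rz": 0}

```text
time_s: 13.85
position: [0.4296, 0.3849, 0.2905]
tool_rot: [[-0.983, 0.186, 0.0], [0.186, 0.983, -0.0], [-0.0, -0.0, -1.0]]
ft_force: [-0.7, 0.4, -0.2]
grip_width: 0.0598
```

```bash
python3 -c "
from h import *
st(); im=snap('wrist','w7.png')
for d in dies(im,cloud(im),(.3,.6,.25,.55)): print(d)
plan([(.4295,.385,.23,79.3),(.4295,.385,.197,79.3,.02)],grip=-.4)"
```

```text
13.85 [0.4296 0.3849 0.2905] yaw 79.27062985628687 z [ 0.0002 -0.0004 -1.    ] F [-0.6782  0.426  -0.1689] w 0.059795603808864575 q6 -49.160379890656515
(np.int64(1989), ((429.5828552246094, 384.7538757324219), (34.73191452026367, 105.57868194580078), 79.81806182861328), np.float64(0.2050593474788494), array([325.2362, 214.5021]))
(np.int64(613), ((480.2171325683594, 267.0028381347656), (37.24394989013672, 28.778955459594727), 87.94590759277344), np.float64(0.19672930389466595), array([203.1767, 286.2756]))
(np.int64(1141), ((531.6921997070312, 351.3486633300781), (94.31104278564453, 16.7677059173584), 32.26770782470703), np.float64(0.20642677016978117), array([309.2555, 316.7022]))
(np.int64(73), ((512.1358642578125, 312.78271484375), (7.669252395629883, 20.566221237182617), 30.403026580810547), np.float64(0.19731398834187797), array([264.3394, 310.1835]))
(np.int64(239), ((599.34619140625, 461.21954345703125), (17.19704246520996, 4.8176798820495605), 80.74752807617188), np.float64(0.2084086679136864), array([437.4793, 367.6828]))
{"grip": -0.4, "x": 0.0002, "y": 0.0002, "z": 0.0303, "rx": 0, "ry": 0, "rz": -0.001},
{"grip": -0.4, "x": 0.0002, "y": 0.0002, "z": 0.0303, "rx": 0, "ry": 0, "rz": -0.001},
--
{"grip": -0.4, "x": 0, "y": 0, "z": 0.0165, "rx": 0, "ry": 0, "rz": 0},
{"grip": -0.4, "x": 0, "y": 0, "z": 0.0165, "rx": 0, "ry": 0, "rz": 0},
--
4 end [0.4295 0.3851 0.197 ] [ 0.1847  0.9828 -0.    ]
```

play_rows:
  commands:
    - {"grip": -0.4, "x": 0.0002, "y": 0.0001, "z": 0.03, "rx": 0, "ry": 0, "rz": -0.005}
    - {"grip": -0.4, "x": 0, "y": 0, "z": 0.03, "rx": 0, "ry": 0, "rz": 0}
    - {"grip": -0.4, "x": 0, "y": 0, "z": 0.0165, "rx": 0, "ry": 0, "rz": 0}
    - {"grip": -0.4, "x": 0, "y": 0, "z": 0.016, "rx": 0, "ry": 0, "rz": 0}
    - {"grip": -0.4, "x": 0, "y": 0, "z": 0, "rx": 0, "ry": 0, "rz": 0}
    - {"grip": 0.5, "x": 0, "y": 0, "z": 0, "rx": 0, "ry": 0, "rz": 0}
    - {"grip": 0.5, "x": 0, "y": 0, "z": 0, "rx": 0, "ry": 0, "rz": 0}
    - {"grip": 0.5, "x": 0, "y": 0, "z": 0, "rx": 0, "ry": 0, "rz": 0}
    - {"grip": 0.5, "x": 0, "y": 0, "z": 0, "rx": 0, "ry": 0, "rz": 0}

```text
time_s: 15.02
position: [0.4294, 0.3853, 0.1993]
tool_rot: [[-0.984, 0.18, 0.002], [0.18, 0.984, 0.001], [-0.002, 0.001, -1.0]]
ft_force: [0.6, -2.2, 5.5]
grip_width: 0.033
```

```bash
python3 -c "
from h import *
st()
s=env.observe();p=np.array(s['position']);
plan([(p[0],p[1],.285,None),(.44,.28,.285,47),(.5090,.1681,.25,31.6)],grip=.5)"
```

```text
15.025 [0.4294 0.3853 0.1993] yaw 79.62452691217536 z [ 0.0025  0.0007 -1.    ] F [ 0.6168 -2.2477  5.5357] w 0.03295779886807615 q6 -49.45223256226137
{"grip": 0.5, "x": -0.0001, "y": 0, "z": -0.0429, "rx": 0, "ry": 0, "rz": 0},
{"grip": 0.5, "x": -0.0001, "y": 0, "z": -0.0429, "rx": 0, "ry": 0, "rz": 0},
--
{"grip": 0.5, "x": -0.0073, "y": -0.0254, "z": 0, "rx": 0, "ry": 0, "rz": 0.142},
{"grip": 0.5, "x": -0.0109, "y": -0.0241, "z": 0, "rx": 0, "ry": 0, "rz": 0.142},
{"grip": 0.5, "x": -0.0142, "y": -0.0223, "z": 0, "rx": 0, "ry": 0, "rz": 0.142},
{"grip": 0.5, "x": -0.0172, "y": -0.0201, "z": 0, "rx": 0, "ry": 0, "rz": 0.142},
--
{"grip": 0.5, "x": -0.0317, "y": -0.0088, "z": 0.0088, "rx": 0.001, "ry": 0, "rz": 0.068},
{"grip": 0.5, "x": -0.0322, "y": -0.0066, "z": 0.0088, "rx": 0.001, "ry": 0, "rz": 0.068},
{"grip": 0.5, "x": -0.0326, "y": -0.0044, "z": 0.0088, "rx": 0.001, "ry": 0, "rz": 0.068},
{"grip": 0.5, "x": -0.0328, "y": -0.0021, "z": 0.0088, "rx": 0.001, "ry": 0, "rz": 0.068},
--
10 end [0.509  0.1679 0.2499] [ 0.8527  0.5224 -0.0015]
```

play_rows:
  commands:
    - {"grip": 0.5, "x": 0, "y": 0, "z": -0.0429, "rx": 0, "ry": 0, "rz": 0}
    - {"grip": 0.5, "x": 0, "y": 0, "z": -0.0429, "rx": 0, "ry": 0, "rz": 0}
    - {"grip": 0.5, "x": -0.0073, "y": -0.0254, "z": 0, "rx": 0, "ry": 0, "rz": 0.142}
    - {"grip": 0.5, "x": -0.0109, "y": -0.0241, "z": 0, "rx": 0, "ry": 0, "rz": 0.142}
    - {"grip": 0.5, "x": -0.0142, "y": -0.0223, "z": 0, "rx": 0, "ry": 0, "rz": 0.142}
    - {"grip": 0.5, "x": -0.0172, "y": -0.0201, "z": 0, "rx": 0, "ry": 0, "rz": 0.142}
    - {"grip": 0.5, "x": -0.0317, "y": -0.0088, "z": 0.0088, "rx": 0.001, "ry": 0, "rz": 0.068}
    - {"grip": 0.5, "x": -0.0322, "y": -0.0066, "z": 0.0088, "rx": 0.001, "ry": 0, "rz": 0.068}
    - {"grip": 0.5, "x": -0.0326, "y": -0.0044, "z": 0.0088, "rx": 0.001, "ry": 0, "rz": 0.068}
    - {"grip": 0.5, "x": -0.0328, "y": -0.0021, "z": 0.0088, "rx": 0.001, "ry": 0, "rz": 0.068}
    - {"grip": 0.5, "x": 0, "y": 0, "z": 0, "rx": 0, "ry": 0, "rz": 0}
    - {"grip": 0.5, "x": 0, "y": 0, "z": 0, "rx": 0, "ry": 0, "rz": 0}

```text
time_s: 16.52
position: [0.5081, 0.1685, 0.2487]
tool_rot: [[-0.523, 0.852, -0.003], [0.852, 0.523, -0.002], [-0.0, -0.004, -1.0]]
ft_force: [0.1, -0.2, -1.8]
grip_width: 0.0329
```

```bash
python3 - <<'E'
from h import *
st()
nestcheck('nc3.png')
E
```

```text
16.525 [0.5081 0.1685 0.2487] yaw 31.55183392801942 z [-0.0034 -0.0022 -1.    ] F [ 0.0655 -0.2107 -1.8283] w 0.03289389919793013 q6 -25.82656575701207
fence 1036 x [0.0359 0.0605] y [-0.022   0.0255]
die 1479 x [0.0204 0.0523] y [-0.017   0.0166]
```

View pics/nc3.png

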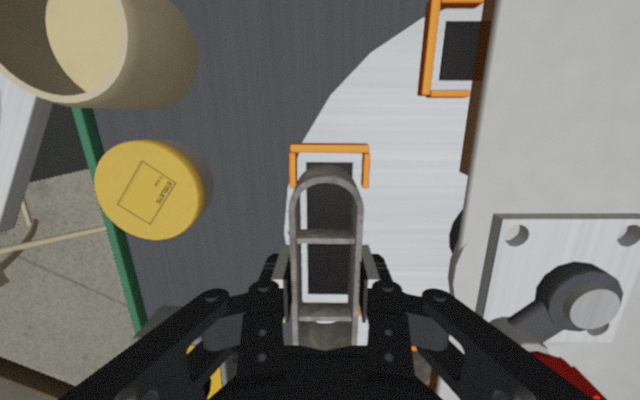

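play_rows:
  commands:
    - {"grip": 0.5, "x": 0.0003, "y": 0.0018, "z": 0.011, "rx": 0, "ry": 0, "rz": 0}
    - {"grip": 0.5, "x": 0, "y": 0, "z": 0.011, "rx": 0, "ry": 0, "rz": 0}
    - {"grip": 0.5, "x": 0, "y": 0, "z": 0.009, "rx": 0, "ry": 0, "rz": 0}
    - {"grip": 0.5, "x": 0, "y": 0, "z": 0, "rx": 0, "ry": 0, "rz": 0}
    - {"grip": 0.5, "x": 0, "y": 0, "z": 0, "rx": 0, "ry": 0, "rz": 0}

```text
time_s: 17.2
position: [0.5097, 0.1691, 0.2181]
tool_rot: [[-0.523, 0.852, -0.002], [0.852, 0.523, -0.003], [-0.001, -0.003, -1.0]]
ft_force: [-1.8, -1.4, 5.5]
grip_width: 0.0329
```

```bash
python3 - <<'E'
from h import *
st()
nestcheck('nc4.png')
E
```

```text
17.2 [0.5097 0.1691 0.2181] yaw 31.528123943993172 z [-0.0022 -0.003  -1.    ] F [-1.7612 -1.4462  5.5372] w 0.03289133770715877 q6 -25.708940969833343
fence 1572 x [0.0355 0.0603] y [-0.024   0.0235]
die 1499 x [0.0204 0.0524] y [-0.017   0.0165]
```

View pics/nc4.png

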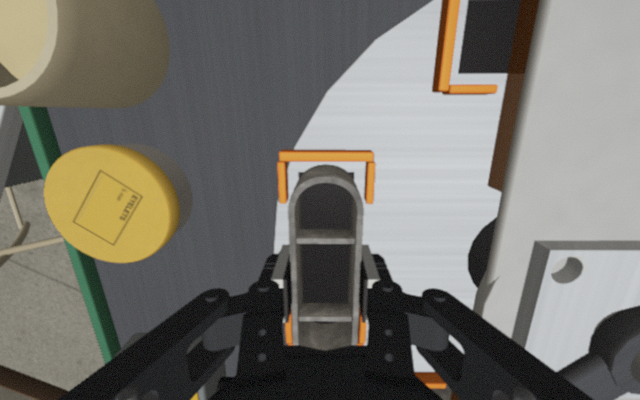

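play_rows:
  commands:
    - {"grip": -0.4, "x": 0, "y": 0, "z": 0, "rx": 0, "ry": 0, "rz": 0}
    - {"grip": -0.4, "x": 0, "y": 0, "z": 0, "rx": 0, "ry": 0, "rz": 0}
    - {"grip": -0.4, "x": 0, "y": 0, "z": -0.0427, "rx": 0, "ry": 0, "rz": 0}
    - {"grip": -0.4, "x": 0, "y": 0, "z": -0.0427, "rx": 0, "ry": 0, "rz": 0}
    - {"grip": -0.4, "x": 0, "y": 0, "z": -0.0427, "rx": 0, "ry": 0, "rz": 0}
    - {"grip": -0.4, "x": -0.0083, "y": 0.0287, "z": 0, "rx": -0.002, "ry": 0, "rz": 0}
    - {"grip": -0.4, "x": -0.0083, "y": 0.0287, "z": 0, "rx": -0.001, "ry": 0, "rz": 0}
    - {"grip": -0.4, "x": -0.0083, "y": 0.0287, "z": 0, "rx": 0, "ry": 0, "rz": 0}
    - {"grip": -0.4, "x": 0, "y": 0, "z": 0, "rx": 0, "ry": 0, "rz": 0}
    - {"grip": -0.4, "x": 0, "y": 0, "z": 0, "rx": 0, "ry": 0, "rz": 0}

```text
time_s: 18.5
position: [0.5962, 0.1932, 0.3454]
tool_rot: [[-0.523, 0.852, -0.001], [0.852, 0.523, -0.001], [-0.0, -0.001, -1.0]]
ft_force: [-0.4, -0.2, -0.2]
grip_width: 0.06
```

```bash
python3 - <<'E'
from h import *
st(); snap('wrist','w8.png'); 
plan([(.5962,.1930,.3015,31.6,.025)],grip=-.4)
E
```

```text
18.5 [0.5962 0.1932 0.3454] yaw 31.51817654823113 z [-0.001 -0.001 -1.   ] F [-0.3848 -0.2226 -0.1858] w 0.059997215168962885 q6 -24.356710404751468
{"grip": -0.4, "x": -0.0001, "y": 0.0001, "z": 0.0221, "rx": 0, "ry": 0, "rz": -0.001},
{"grip": -0.4, "x": -0.0001, "y": 0.0001, "z": 0.0221, "rx": 0, "ry": 0, "rz": -0.001},
--
2 end [0.5962 0.1931 0.3016] [ 0.8514  0.5244 -0.0009]
```

View pics/w8.png

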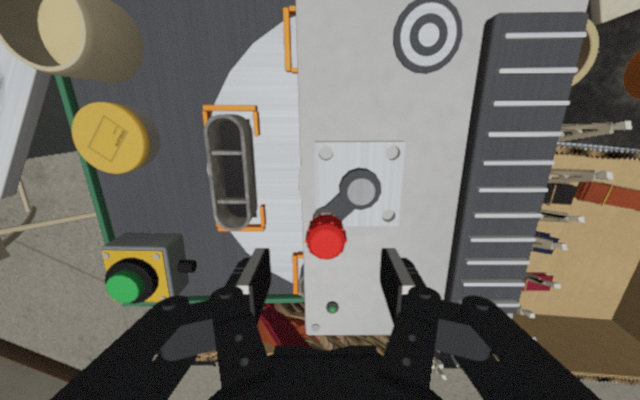

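play_rows:
  commands:
    - {"grip": -0.4, "x": 0, "y": 0, "z": 0.022, "rx": 0, "ry": 0, "rz": -0.001}
    - {"grip": -0.4, "x": 0, "y": 0, "z": 0.0215, "rx": 0, "ry": 0, "rz": 0}
    - {"grip": -0.4, "x": 0, "y": 0, "z": 0, "rx": 0, "ry": 0, "rz": 0}
    - {"grip": 0.6, "x": 0, "y": 0, "z": 0, "rx": 0, "ry": 0, "rz": 0}
    - {"grip": 0.6, "x": 0, "y": 0, "z": 0, "rx": 0, "ry": 0, "rz": 0}
    - {"grip": 0.6, "x": 0, "y": 0, "z": 0, "rx": 0, "ry": 0, "rz": 0}
    - {"grip": 0.6, "x": 0, "y": 0, "z": 0, "rx": 0, "ry": 0, "rz": 0}
    - {"grip": 0.6, "x": 0, "y": 0, "z": -0.006, "rx": 0, "ry": 0, "rz": 0}
    - {"grip": 0.6, "x": 0, "y": 0, "z": -0.005, "rx": 0, "ry": 0, "rz": 0}
    - {"grip": 0.6, "x": 0, "y": 0, "z": 0, "rx": 0, "ry": 0, "rz": 0}

```text
time_s: 19.8
position: [0.5965, 0.1933, 0.3123]
tool_rot: [[-0.524, 0.852, -0.002], [0.852, 0.524, -0.001], [0.0, -0.002, -1.0]]
ft_force: [1.4, 1.0, -9.0]
grip_width: 0.0244
```

```bash
python3 - <<'E'
from h import *
st(); knobfind('wrist','w9.png'); st()
E
```

```text
19.8 [0.5965 0.1933 0.3123] yaw 31.57240830965715 z [-0.0021 -0.0011 -1.    ] F [ 1.4113  0.9856 -9.0076] w 0.02438096239775884 q6 -24.40831653232296
knob wrist 2318 zt 0.3183142610571644 (594.5996704101562, 195.48239135742188) 14.923934936523438 ((595.9429931640625, 193.3150634765625), (24.542377471923828, 23.406349182128906))
19.85 [0.5964 0.1933 0.3122] yaw 31.573148497757362 z [-0.0022 -0.0011 -1.    ] F [  1.8239   0.9176 -11.2312] w 0.02355758507291763 q6 -24.4068390840201
```

play_rows:
  commands:
    - {"grip": 0.6, "x": 0, "y": 0, "z": -0.001, "rx": 0, "ry": 0, "rz": 0}
    - {"grip": 0.6, "x": -0.0045, "y": 0.0055, "z": 0, "rx": 0, "ry": 0, "rz": 0}
    - {"grip": 0.6, "x": -0.0034, "y": 0.0062, "z": 0, "rx": 0, "ry": 0, "rz": 0}
    - {"grip": 0.6, "x": -0.0021, "y": 0.0067, "z": 0, "rx": 0, "ry": 0, "rz": 0}
    - {"grip": 0.6, "x": -0.0007, "y": 0.007, "z": 0, "rx": 0, "ry": 0, "rz": 0}
    - {"grip": 0.6, "x": 0.0007, "y": 0.007, "z": 0, "rx": 0, "ry": 0, "rz": 0}
    - {"grip": 0.6, "x": 0.0021, "y": 0.0067, "z": 0, "rx": 0, "ry": 0, "rz": 0}
    - {"grip": 0.6, "x": 0.0034, "y": 0.0062, "z": 0, "rx": 0, "ry": 0, "rz": 0}
    - {"grip": 0.6, "x": 0.0045, "y": 0.0055, "z": 0, "rx": 0, "ry": 0, "rz": 0}
    - {"grip": 0.6, "x": 0, "y": 0, "z": 0, "rx": 0, "ry": 0, "rz": 0}
    - {"grip": 0.6, "x": 0, "y": 0, "z": 0, "rx": 0, "ry": 0, "rz": 0}

```text
time_s: 21.22
position: [0.6401, 0.2209, 0.3142]
tool_rot: [[-0.525, 0.851, 0.001], [0.851, 0.525, 0.0], [-0.0, 0.001, -1.0]]
ft_force: [2.3, 0.5, -11.4]
grip_width: 0.0237
```

```bash
python3 - <<'E'
from h import *
st(); knobfind('wrist','w10.png'); st()
E
```

```text
21.225 [0.6401 0.2209 0.3142] yaw 31.643704210491773 z [ 0.0014  0.0004 -1.    ] F [  2.2597   0.5328 -11.3534] w 0.023682310077215694 q6 -22.598342642859457
knob wrist 2316 zt 0.3201227365273283 (639.3678588867188, 222.42098999023438) 14.456816673278809 ((639.6630859375, 221.00033569335938), (24.443307876586914, 23.590106964111328))
21.275 [0.6401 0.2204 0.3141] yaw 31.609713078187223 z [ 0.0009 -0.0004 -1.    ] F [  1.0434  -0.7205 -11.1634] w 0.023514239547477986 q6 -22.598223973912496
```

View pics/w10.png

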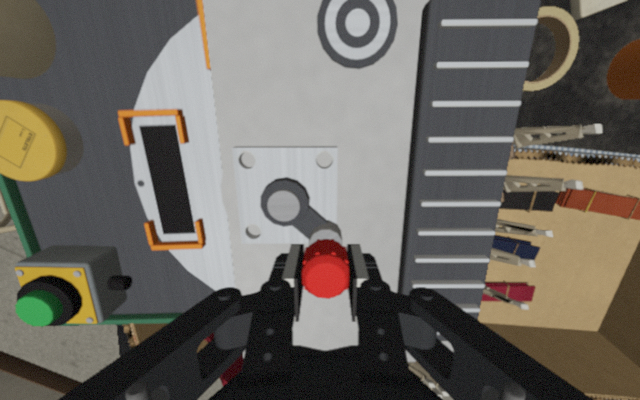

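play_rows:
  commands:
    - {"grip": 0.6, "x": -0.0005, "y": -0.0005, "z": 0.005, "rx": 0, "ry": 0, "rz": 0}
    - {"grip": 0.6, "x": 0, "y": 0, "z": 0.0055, "rx": 0, "ry": 0, "rz": 0}
    - {"grip": 0.6, "x": 0, "y": 0, "z": 0, "rx": 0, "ry": 0, "rz": 0}
    - {"grip": -0.4, "x": 0, "y": 0, "z": 0, "rx": 0, "ry": 0, "rz": 0}
    - {"grip": -0.4, "x": 0, "y": 0, "z": 0, "rx": 0, "ry": 0, "rz": 0}
    - {"grip": -0.4, "x": 0, "y": 0, "z": 0, "rx": 0, "ry": 0, "rz": 0}
    - {"grip": -0.4, "x": 0, "y": 0, "z": -0.025, "rx": 0, "ry": 0, "rz": 0}
    - {"grip": -0.4, "x": 0, "y": 0, "z": -0.03, "rx": 0, "ry": 0, "rz": 0}
    - {"grip": -0.4, "x": 0, "y": -0.03, "z": 0, "rx": 0, "ry": 0, "rz": 0}
    - {"grip": -0.4, "x": 0, "y": -0.03, "z": 0, "rx": 0, "ry": 0, "rz": 0}
    - {"grip": -0.4, "x": 0, "y": 0, "z": 0, "rx": 0, "ry": 0, "rz": 0}
    - {"grip": -0.4, "x": 0, "y": 0, "z": 0, "rx": 0, "ry": 0, "rz": 0}

```text
time_s: 22.78
position: [0.5889, 0.188, 0.3588]
tool_rot: [[-0.524, 0.852, 0.0], [0.852, 0.524, -0.001], [-0.001, -0.0, -1.0]]
ft_force: [-0.4, -1.2, -0.0]
grip_width: 0.0598
```

```bash
python3 - <<'E'
from h import *
st(); im=knobfind('wrist','w11.png'); C=cloud(im)
hsv=cv2.cvtColor(im['color'],cv2.COLOR_BGR2HSV)
m=(hsv[...,0]>45)&(hsv[...,0]<75)&(hsv[...,1]>120)&(C[...,2]>0.205)&(C[...,2]<.25)
P=C[m]; print('green',len(P),rect(P),P[:,2].mean(),P[:,2].max())
print(finder.boxes_of('wrist','start_top')[:2])
E
```

```text
22.775 [0.5889 0.188  0.3588] yaw 31.569379668889486 z [ 0.0001 -0.0008 -1.    ] F [-0.3603 -1.1681 -0.003 ] w 0.05978783933136519 q6 -24.817302563541606
knob wrist 1220 zt 0.3098888589833016 (638.18896484375, 218.60321044921875) 12.718894958496094 ((638.2062377929688, 218.39129638671875), (24.3879451751709, 23.0530948638916))
green 864 ((470.6053161621094, 15.242851257324219), (58.62345886230469, 36.070762634277344), 70.03387451171875) 0.23669430083727094 0.240636352358887
[{'point': [0.477, 0.024, 0.2382], 'conf': 0.64}, {'point': [0.6201, 0.1025, 0.2238], 'conf': 0.59}]
```

View pics/w11.png

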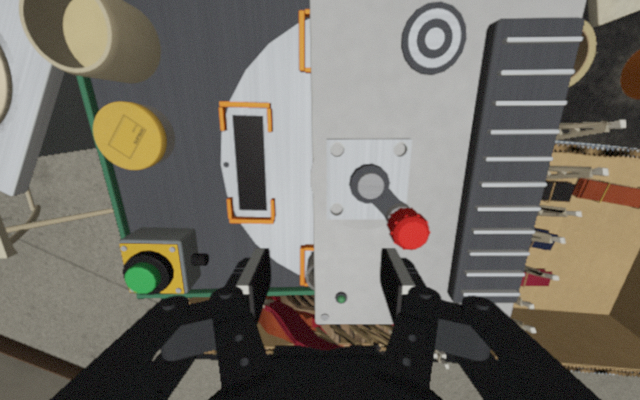

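```bash
python3 - <<'E'
from h import *
plan([(.51,.08,.33,31.6),(.4745,.0203,.275,31.6)],grip=1)
E
```

```text
{"grip": 1, "x": -0.0127, "y": -0.031, "z": 0.0071, "rx": 0, "ry": 0, "rz": 0},
{"grip": 1, "x": -0.0127, "y": -0.031, "z": 0.0071, "rx": 0, "ry": 0, "rz": 0},
{"grip": 1, "x": -0.0127, "y": -0.031, "z": 0.0071, "rx": 0, "ry": 0, "rz": 0},
{"grip": 1, "x": -0.0127, "y": -0.031, "z": 0.0071, "rx": 0, "ry": 0, "rz": 0},
--
{"grip": 1, "x": -0.016, "y": -0.0307, "z": 0.0275, "rx": -0.001, "ry": 0, "rz": 0},
{"grip": 1, "x": -0.016, "y": -0.0307, "z": 0.0275, "rx": -0.001, "ry": 0, "rz": 0},
--
6 end [0.4745 0.0204 0.275 ] [0.8519 0.5237 0.0009]
```

play_rows:
  commands:
    - {"grip": 1, "x": -0.0127, "y": -0.031, "z": 0.0071, "rx": 0, "ry": 0, "rz": 0}
    - {"grip": 1, "x": -0.0127, "y": -0.031, "z": 0.0071, "rx": 0, "ry": 0, "rz": 0}
    - {"grip": 1, "x": -0.0127, "y": -0.031, "z": 0.0071, "rx": 0, "ry": 0, "rz": 0}
    - {"grip": 1, "x": -0.0127, "y": -0.031, "z": 0.0071, "rx": 0, "ry": 0, "rz": 0}
    - {"grip": 1, "x": -0.016, "y": -0.0307, "z": 0.0275, "rx": -0.001, "ry": 0, "rz": 0}
    - {"grip": 1, "x": -0.016, "y": -0.0307, "z": 0.0275, "rx": 0, "ry": 0, "rz": 0}
    - {"grip": 1, "x": 0, "y": 0, "z": 0, "rx": 0, "ry": 0, "rz": 0}
    - {"grip": 1, "x": 0, "y": 0, "z": 0, "rx": 0, "ry": 0, "rz": 0}
    - {"grip": 1, "x": 0, "y": 0, "z": 0, "rx": 0, "ry": 0, "rz": 0}

```text
time_s: 24.0
position: [0.4748, 0.0207, 0.276]
tool_rot: [[-0.524, 0.851, 0.002], [0.851, 0.524, -0.001], [-0.002, 0.001, -1.0]]
ft_force: [0.3, 0.3, 0.6]
grip_width: -0.0002
```

```bash
python3 - <<'E'
from h import *
st(); im=snap('wrist','w12.png'); snap('top','t12.png')
E
```

```text
24.0 [0.4748 0.0207 0.276 ] yaw 31.63212578516027 z [ 0.0019 -0.0006 -1.    ] F [0.2523 0.2867 0.6234] w -0.00019744353170131218 q6 -43.443874368561005
```

View pics/w12.png

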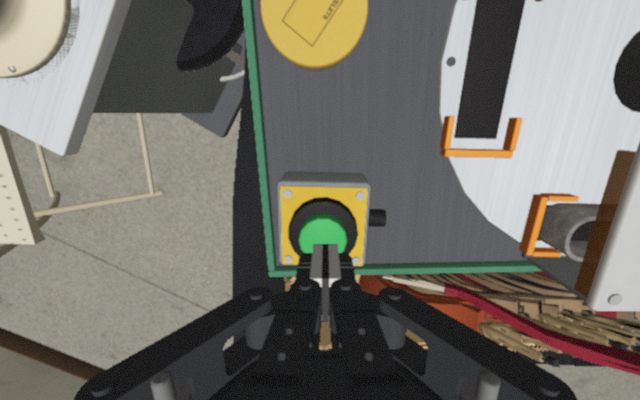

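View pics/t12.png

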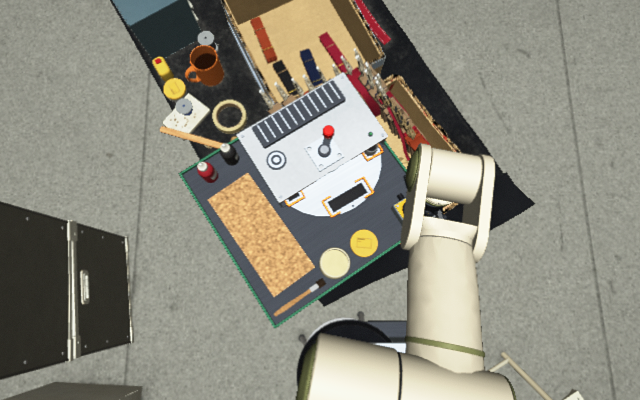

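play_rows:
  commands:
    - {"grip": 1, "x": 0, "y": 0, "z": 0.01, "rx": 0, "ry": 0, "rz": 0}
    - {"grip": 1, "x": 0, "y": 0, "z": 0.01, "rx": 0, "ry": 0, "rz": 0}
    - {"grip": 1, "x": 0, "y": 0, "z": 0.004, "rx": 0, "ry": 0, "rz": 0}
    - {"grip": 1, "x": 0, "y": 0, "z": 0.003, "rx": 0, "ry": 0, "rz": 0}
    - {"grip": 1, "x": 0, "y": 0, "z": 0.002, "rx": 0, "ry": 0, "rz": 0}
    - {"grip": 1, "x": 0, "y": 0, "z": 0, "rx": 0, "ry": 0, "rz": 0}

```text
time_s: 24.85
position: [0.4737, 0.0203, 0.247]
tool_rot: [[-0.524, 0.852, 0.001], [0.852, 0.524, -0.0], [-0.001, 0.0, -1.0]]
ft_force: [-4.1, 2.0, 7.9]
grip_width: -0.0002
```

play_rows:
  commands:
    - {"grip": 1, "x": 0, "y": 0, "z": 0.0015, "rx": 0, "ry": 0, "rz": 0}
    - {"grip": 1, "x": 0, "y": 0, "z": 0.0015, "rx": 0, "ry": 0, "rz": 0}
    - {"grip": 1, "x": 0, "y": 0, "z": 0, "rx": 0, "ry": 0, "rz": 0}

```text
time_s: 25.22
position: [0.4738, 0.0203, 0.2466]
tool_rot: [[-0.524, 0.852, 0.004], [0.852, 0.524, -0.001], [-0.003, 0.003, -1.0]]
ft_force: [-11.8, 3.2, 29.3]
grip_width: -0.0001
```

```bash
python3 - <<'E'
from h import *
plan([(.4745,.0203,.29,31.6,.025),(.54,.11,.345,31.6),(.6388,.2192,.345,31.6)],grip=-.4)
E
```

```text
{"grip": -0.4, "x": -0.0003, "y": 0.0004, "z": -0.0217, "rx": 0.001, "ry": 0.002, "rz": 0},
{"grip": -0.4, "x": -0.0002, "y": 0.0004, "z": -0.0217, "rx": 0.001, "ry": 0.002, "rz": 0},
--
{"grip": -0.4, "x": 0.0141, "y": 0.0342, "z": -0.0183, "rx": 0, "ry": 0, "rz": 0},
{"grip": -0.4, "x": 0.0141, "y": 0.0342, "z": -0.0183, "rx": 0, "ry": 0, "rz": 0},
{"grip": -0.4, "x": 0.0141, "y": 0.0342, "z": -0.0183, "rx": 0, "ry": 0, "rz": 0},
--
{"grip": -0.4, "x": 0.0103, "y": 0.0354, "z": 0, "rx": 0, "ry": 0, "rz": 0},
{"grip": -0.4, "x": 0.0103, "y": 0.0354, "z": 0, "rx": 0, "ry": 0, "rz": 0},
{"grip": -0.4, "x": 0.0103, "y": 0.0354, "z": 0, "rx": 0, "ry": 0, "rz": 0},
{"grip": -0.4, "x": 0.0103, "y": 0.0354, "z": 0, "rx": 0, "ry": 0, "rz": 0},
--
9 end [0.6388 0.2193 0.3452] [0.8518 0.5239 0.0007]
```

play_rows:
  commands:
    - {"grip": 1, "x": 0, "y": 0, "z": -0.024, "rx": 0, "ry": 0, "rz": 0}
    - {"grip": 1, "x": 0, "y": 0, "z": -0.024, "rx": 0, "ry": 0, "rz": 0}
    - {"grip": -0.4, "x": 0.0141, "y": 0.0342, "z": -0.0183, "rx": 0, "ry": 0, "rz": 0}
    - {"grip": -0.4, "x": 0.0141, "y": 0.0342, "z": -0.0183, "rx": 0, "ry": 0, "rz": 0}
    - {"grip": -0.4, "x": 0.0141, "y": 0.0342, "z": -0.0183, "rx": 0, "ry": 0, "rz": 0}
    - {"grip": -0.4, "x": 0.0103, "y": 0.0354, "z": 0, "rx": 0, "ry": 0, "rz": 0}
    - {"grip": -0.4, "x": 0.0103, "y": 0.0354, "z": 0, "rx": 0, "ry": 0, "rz": 0}
    - {"grip": -0.4, "x": 0.0103, "y": 0.0354, "z": 0, "rx": 0, "ry": 0, "rz": 0}
    - {"grip": -0.4, "x": 0.0103, "y": 0.0354, "z": 0, "rx": 0, "ry": 0, "rz": 0}
    - {"grip": -0.4, "x": 0, "y": 0, "z": 0, "rx": 0, "ry": 0, "rz": 0}
    - {"grip": -0.4, "x": 0, "y": 0, "z": 0, "rx": 0, "ry": 0, "rz": 0}

```text
time_s: 26.6
position: [0.6382, 0.2188, 0.346]
tool_rot: [[-0.523, 0.852, 0.0], [0.852, 0.523, -0.001], [-0.001, -0.0, -1.0]]
ft_force: [-0.3, -0.3, 0.2]
grip_width: 0.0598
```

```bash
python3 - <<'E'
from h import *
st(); im=knobfind('wrist','w13.png')
im=snap('top','t13.png');C=cloud(im);hsv=cv2.cvtColor(im['color'],cv2.COLOR_BGR2HSV)
m=(hsv[...,0]>45)&(hsv[...,0]<75)&(hsv[...,1]>120)&(C[...,2]>0.205)&(C[...,2]<.25)&(C[...,1]<.06)&(C[...,0]<.52)
P=C[m]; print('green',len(P),rect(P),P[:,2].mean())
plan([(.6385,.2190,.3015,31.6,.025)],grip=-.4)
E
```

```text
26.6 [0.6382 0.2188 0.346 ] yaw 31.556806575997882 z [ 0.0003 -0.0007 -1.    ] F [-0.2661 -0.3249  0.2   ] w 0.05979751452357299 q6 -22.663210921649874
knob wrist 1308 zt 0.3097651754837885 (639.7216796875, 218.81689453125) 12.819686889648438 ((639.3963012695312, 218.90086364746094), (24.986543655395508, 22.943309783935547))
green 160 ((474.43817138671875, 20.44322967529297), (33.33045959472656, 30.972837448120117), 4.924005508422852) 0.2390217396126717
{"grip": -0.4, "x": 0.0001, "y": 0.0004, "z": 0.0226, "rx": 0, "ry": 0.001, "rz": -0.001},
{"grip": -0.4, "x": 0.0001, "y": 0.0004, "z": 0.0226, "rx": 0, "ry": 0.001, "rz": -0.001},
--
2 end [0.6385 0.219  0.3016] [0.8513 0.5246 0.0007]
```

play_rows:
  commands:
    - {"grip": -0.4, "x": 0, "y": 0.0008, "z": 0.022, "rx": 0, "ry": 0, "rz": 0}
    - {"grip": -0.4, "x": 0, "y": 0, "z": 0.0222, "rx": 0, "ry": 0, "rz": 0}
    - {"grip": -0.4, "x": 0, "y": 0, "z": 0, "rx": 0, "ry": 0, "rz": 0}
    - {"grip": 0.6, "x": 0, "y": 0, "z": 0, "rx": 0, "ry": 0, "rz": 0}
    - {"grip": 0.6, "x": 0, "y": 0, "z": 0, "rx": 0, "ry": 0, "rz": 0}
    - {"grip": 0.6, "x": 0, "y": 0, "z": 0, "rx": 0, "ry": 0, "rz": 0}
    - {"grip": 0.6, "x": 0, "y": 0, "z": 0, "rx": 0, "ry": 0, "rz": 0}
    - {"grip": 0.6, "x": 0, "y": 0, "z": -0.006, "rx": 0, "ry": 0, "rz": 0}
    - {"grip": 0.6, "x": 0, "y": 0, "z": -0.0065, "rx": 0, "ry": 0, "rz": 0}
    - {"grip": 0.6, "x": 0, "y": 0, "z": 0, "rx": 0, "ry": 0, "rz": 0}
    - {"grip": 0.6, "x": 0, "y": 0, "z": 0, "rx": 0, "ry": 0, "rz": 0}

```text
time_s: 28.08
position: [0.639, 0.2195, 0.3136]
tool_rot: [[-0.523, 0.852, -0.001], [0.852, 0.523, -0.001], [-0.0, -0.001, -1.0]]
ft_force: [5.8, 0.1, -11.6]
grip_width: 0.0238
```

```bash
python3 - <<'E'
from h import *
st(); im=knobfind('wrist','w14.png')
E
```

```text
28.075 [0.639  0.2195 0.3136] yaw 31.563680246935345 z [-0.0009 -0.0007 -1.    ] F [  5.8424   0.0756 -11.5624] w 0.02377619956119918 q6 -22.61911376468366
knob wrist 2319 zt 0.3194043053945016 (642.8536376953125, 222.37881469726562) 18.39246940612793 ((642.3740234375, 220.50599670410156), (33.04373550415039, 23.24139976501465))
```

play_rows:
  commands:
    - {"grip": 0.6, "x": -0.0045, "y": -0.0055, "z": 0, "rx": 0, "ry": 0, "rz": 0}
    - {"grip": 0.6, "x": -0.0034, "y": -0.0062, "z": 0, "rx": 0, "ry": 0, "rz": 0}
    - {"grip": 0.6, "x": -0.0021, "y": -0.0067, "z": 0, "rx": 0, "ry": 0, "rz": 0}
    - {"grip": 0.6, "x": -0.0007, "y": -0.007, "z": 0, "rx": 0, "ry": 0, "rz": 0}
    - {"grip": 0.6, "x": 0.0007, "y": -0.007, "z": 0, "rx": 0, "ry": 0, "rz": 0}
    - {"grip": 0.6, "x": 0.0021, "y": -0.0067, "z": 0, "rx": 0, "ry": 0, "rz": 0}
    - {"grip": 0.6, "x": 0.0034, "y": -0.0062, "z": 0, "rx": 0, "ry": 0, "rz": 0}
    - {"grip": 0.6, "x": 0.0045, "y": -0.0055, "z": 0, "rx": 0, "ry": 0, "rz": 0}
    - {"grip": 0.6, "x": 0, "y": 0, "z": 0, "rx": 0, "ry": 0, "rz": 0}
    - {"grip": 0.6, "x": 0, "y": 0, "z": 0, "rx": 0, "ry": 0, "rz": 0}

```text
time_s: 29.38
position: [0.5947, 0.1937, 0.3146]
tool_rot: [[-0.525, 0.851, -0.001], [0.851, 0.525, 0.0], [0.001, -0.0, -1.0]]
ft_force: [1.7, 5.0, -10.8]
grip_width: 0.0239
```

```bash
python3 - <<'E'
from h import *
st(); im=knobfind('wrist','w15.png')
E
```

```text
29.375 [0.5947 0.1937 0.3146] yaw 31.637681960300196 z [-0.0005  0.0005 -1.    ] F [  1.6568   5.0373 -10.7687] w 0.02392527868859799 q6 -24.429961376614376
knob wrist 2313 zt 0.3204677451541638 (595.225830078125, 193.71115112304688) 13.610596656799316 ((594.318603515625, 193.67495727539062), (24.522920608520508, 22.93079376220703))
```

View pics/w15.png

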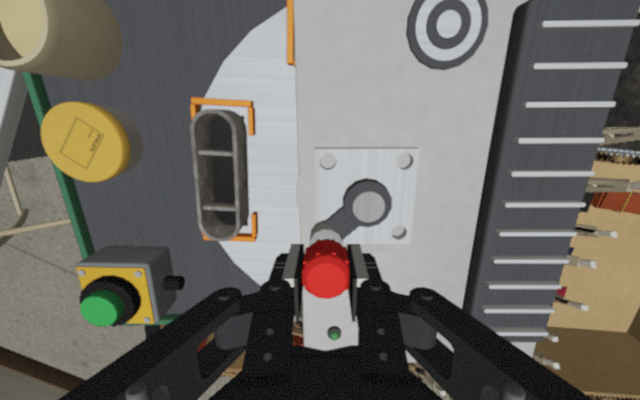

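play_rows:
  commands:
    - {"grip": 0.6, "x": -0.0008, "y": 0.0008, "z": 0.0055, "rx": 0, "ry": 0, "rz": 0}
    - {"grip": 0.6, "x": 0, "y": 0, "z": 0.006, "rx": 0, "ry": 0, "rz": 0}
    - {"grip": 0.6, "x": 0, "y": 0, "z": 0, "rx": 0, "ry": 0, "rz": 0}
    - {"grip": -0.4, "x": 0, "y": 0, "z": 0, "rx": 0, "ry": 0, "rz": 0}
    - {"grip": -0.4, "x": 0, "y": 0, "z": 0, "rx": 0, "ry": 0, "rz": 0}
    - {"grip": -0.4, "x": 0, "y": 0, "z": 0, "rx": 0, "ry": 0, "rz": 0}
    - {"grip": -0.4, "x": 0, "y": 0, "z": -0.025, "rx": 0, "ry": 0, "rz": 0}
    - {"grip": -0.4, "x": 0, "y": 0, "z": -0.025, "rx": 0, "ry": 0, "rz": 0}
    - {"grip": -0.4, "x": 0.0125, "y": -0.043, "z": 0, "rx": 0, "ry": 0, "rz": 0}
    - {"grip": -0.4, "x": 0.0125, "y": -0.043, "z": 0, "rx": 0, "ry": 0, "rz": 0}
    - {"grip": -0.4, "x": 0, "y": 0, "z": 0, "rx": 0, "ry": 0, "rz": 0}
    - {"grip": -0.4, "x": 0, "y": 0, "z": 0, "rx": 0, "ry": 0, "rz": 0}

```text
time_s: 30.92
position: [0.5108, 0.1689, 0.3535]
tool_rot: [[-0.523, 0.852, 0.002], [0.852, 0.523, -0.0], [-0.001, 0.001, -1.0]]
ft_force: [0.4, 0.1, 0.7]
grip_width: 0.0596
```

```bash
python3 - <<'E'
from h import *
st(); im=knobfind('wrist','w16.png'); C=cloud(im)
hsv=cv2.cvtColor(im['color'],cv2.COLOR_BGR2HSV)
m=(hsv[...,1]<70)&(C[...,2]>.216)&(C[...,2]<.234)&(abs(C[...,0]-.509)<.07)&(abs(C[...,1]-.168)<.07)
n,l,s_,ce=cv2.connectedComponentsWithStats(m.astype(np.uint8))
for i in range(1,n):
    if s_[i,4]>150: P=C[l==i]; print(s_[i,4],rect(P),P[:,2].mean(),ce[i])
E
```

```text
30.925 [0.5108 0.1689 0.3535] yaw 31.55339596308522 z [ 0.0016 -0.0005 -1.    ] F [0.3763 0.1297 0.6922] w 0.0596164842779074 q6 -25.861143727561434
knob wrist 1322 zt 0.3097700736373182 (594.9844970703125, 193.28460693359375) 12.768305778503418 ((594.7340087890625, 192.62646484375), (23.991689682006836, 23.178085327148438))
1293 ((509.04144287109375, 168.77859497070312), (34.042572021484375, 104.3375244140625), 31.33010482788086) 0.2243389210492994 [323.4679 198.2637]
```

View pics/w16.png

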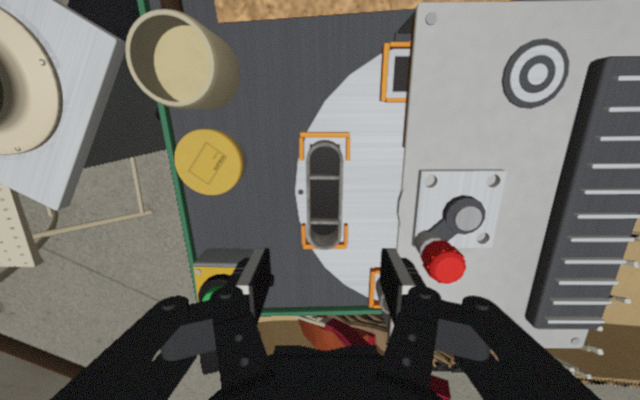

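```bash
python3 - <<'E'
from h import *
plan([(.5092,.1687,.26,31.5,.035),(.5092,.1687,.2175,31.5,.015)],grip=-.4)
E
```

```text
{"grip": -0.4, "x": 0.0003, "y": -0.0006, "z": 0.031, "rx": 0, "ry": 0, "rz": 0},
{"grip": -0.4, "x": 0.0003, "y": -0.0006, "z": 0.031, "rx": 0, "ry": 0, "rz": 0},
{"grip": -0.4, "x": 0.0003, "y": -0.0006, "z": 0.031, "rx": 0, "ry": 0, "rz": 0},
--
{"grip": -0.4, "x": 0, "y": 0, "z": 0.0142, "rx": 0, "ry": 0, "rz": 0},
{"grip": -0.4, "x": 0, "y": 0, "z": 0.0142, "rx": 0, "ry": 0, "rz": 0},
{"grip": -0.4, "x": 0, "y": 0, "z": 0.0142, "rx": 0, "ry": 0, "rz": 0},
--
6 end [0.5093 0.1687 0.2175] [0.8521 0.5233 0.0006]
```

play_rows:
  commands:
    - {"grip": -0.4, "x": 0.0003, "y": -0.0006, "z": 0.031, "rx": 0, "ry": 0, "rz": 0}
    - {"grip": -0.4, "x": 0.0003, "y": -0.0006, "z": 0.031, "rx": 0, "ry": 0, "rz": 0}
    - {"grip": -0.4, "x": 0.0003, "y": -0.0006, "z": 0.031, "rx": 0, "ry": 0, "rz": 0}
    - {"grip": -0.4, "x": 0, "y": 0, "z": 0.0142, "rx": 0, "ry": 0, "rz": 0}
    - {"grip": -0.4, "x": 0, "y": 0, "z": 0.0142, "rx": 0, "ry": 0, "rz": 0}
    - {"grip": -0.4, "x": 0, "y": 0, "z": 0.0142, "rx": 0, "ry": 0, "rz": 0}
    - {"grip": -0.4, "x": 0, "y": 0, "z": 0, "rx": 0, "ry": 0, "rz": 0}
    - {"grip": 0.5, "x": 0, "y": 0, "z": 0, "rx": 0, "ry": 0, "rz": 0}
    - {"grip": 0.5, "x": 0, "y": 0, "z": 0, "rx": 0, "ry": 0, "rz": 0}
    - {"grip": 0.5, "x": 0, "y": 0, "z": 0, "rx": 0, "ry": 0, "rz": 0}
    - {"grip": 0.5, "x": 0, "y": 0, "z": 0, "rx": 0, "ry": 0, "rz": 0}

```text
time_s: 32.35
position: [0.5088, 0.1688, 0.2184]
tool_rot: [[-0.524, 0.852, 0.002], [0.852, 0.524, -0.0], [-0.001, 0.002, -1.0]]
ft_force: [0.1, 0.1, 6.0]
grip_width: 0.0331
```

```bash
python3 - <<'E'
from h import *
s=env.observe();p=np.array(s['position']);st()
plan([(p[0],p[1],.285,None),(.44,.28,.285,47),(.4296,.3848,.24,79.6)],grip=.5)
E
```

```text
32.35 [0.5088 0.1688 0.2184] yaw 31.569962432691618 z [ 0.0025 -0.0002 -1.    ] F [0.085  0.0902 6.0121] w 0.033094924950568344 q6 -25.860187220611238
{"grip": 0.5, "x": 0, "y": 0.0001, "z": -0.0333, "rx": 0, "ry": 0, "rz": 0},
{"grip": 0.5, "x": 0, "y": 0.0001, "z": -0.0333, "rx": 0, "ry": 0, "rz": 0},
--
{"grip": 0.5, "x": 0.0436, "y": -0.0002, "z": -0.0001, "rx": 0.001, "ry": 0.001, "rz": -0.09},
{"grip": 0.5, "x": 0.0434, "y": 0.0038, "z": 0, "rx": 0.001, "ry": 0.001, "rz": -0.09},
{"grip": 0.5, "x": 0.0429, "y": 0.0076, "z": 0, "rx": 0.001, "ry": 0.001, "rz": -0.09},
--
{"grip": 0.5, "x": 0.0197, "y": 0.0174, "z": 0.0113, "rx": 0, "ry": 0, "rz": -0.142},
{"grip": 0.5, "x": 0.0171, "y": 0.02, "z": 0.0113, "rx": 0, "ry": 0, "rz": -0.142},
{"grip": 0.5, "x": 0.0141, "y": 0.0223, "z": 0.0113, "rx": 0, "ry": 0, "rz": -0.142},
{"grip": 0.5, "x": 0.0108, "y": 0.024, "z": 0.0113, "rx": 0, "ry": 0, "rz": -0.142},
--
9 end [0.4295 0.3848 0.2398] [ 0.1808  0.9835 -0.0001]
```

play_rows:
  commands:
    - {"grip": 0.5, "x": 0, "y": 0, "z": -0.0333, "rx": 0, "ry": 0, "rz": 0}
    - {"grip": 0.5, "x": 0, "y": 0, "z": -0.0333, "rx": 0, "ry": 0, "rz": 0}
    - {"grip": 0.5, "x": 0.0436, "y": -0.0002, "z": 0, "rx": 0, "ry": 0, "rz": -0.09}
    - {"grip": 0.5, "x": 0.0434, "y": 0.0038, "z": 0, "rx": 0, "ry": 0, "rz": -0.09}
    - {"grip": 0.5, "x": 0.0429, "y": 0.0076, "z": 0, "rx": 0, "ry": 0, "rz": -0.09}
    - {"grip": 0.5, "x": 0.0197, "y": 0.0174, "z": 0.0113, "rx": 0, "ry": 0, "rz": -0.142}
    - {"grip": 0.5, "x": 0.0171, "y": 0.02, "z": 0.0113, "rx": 0, "ry": 0, "rz": -0.142}
    - {"grip": 0.5, "x": 0.0141, "y": 0.0223, "z": 0.0113, "rx": 0, "ry": 0, "rz": -0.142}
    - {"grip": 0.5, "x": 0.0108, "y": 0.024, "z": 0.0113, "rx": 0, "ry": 0, "rz": -0.142}
    - {"grip": 0.5, "x": 0, "y": 0, "z": 0, "rx": 0, "ry": 0, "rz": 0}
    - {"grip": 0.5, "x": 0, "y": 0, "z": 0, "rx": 0, "ry": 0, "rz": 0}

```text
time_s: 33.72
position: [0.4292, 0.3842, 0.2387]
tool_rot: [[-0.983, 0.182, 0.0], [0.182, 0.983, -0.001], [-0.0, -0.001, -1.0]]
ft_force: [0.1, -0.8, -2.5]
grip_width: 0.0326
```

```bash
python3 - <<'E'
from h import *
st(); snap('wrist','w17.png'); snap('side','s17.png')
E
```

```text
33.725 [0.4292 0.3842 0.2387] yaw 79.48837300895663 z [ 0.0002 -0.0008 -1.    ] F [ 0.1125 -0.8034 -2.5268] w 0.03261434222012008 q6 -49.39472925474652
```

View pics/w17.png

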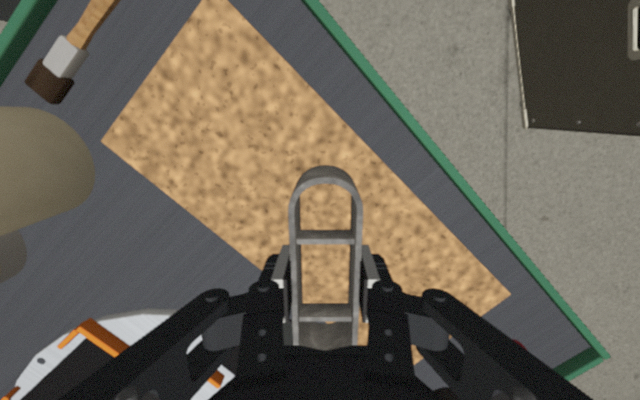

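View pics/s17.png

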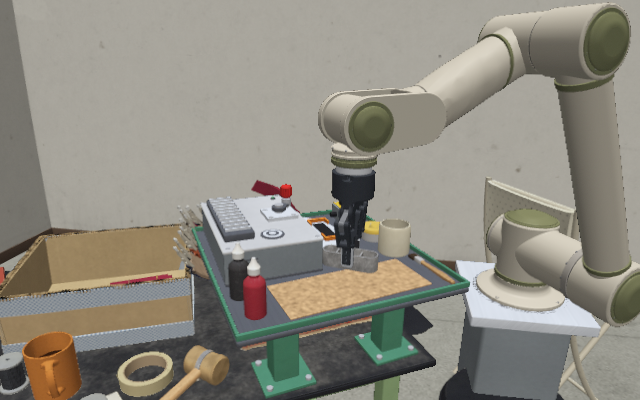

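play_rows:
  commands:
    - {"grip": 0.5, "x": 0, "y": 0, "z": 0.018, "rx": 0, "ry": 0, "rz": 0}
    - {"grip": 0.5, "x": 0, "y": 0, "z": 0.013, "rx": 0, "ry": 0, "rz": 0}
    - {"grip": 0.5, "x": 0, "y": 0, "z": 0.008, "rx": 0, "ry": 0, "rz": 0}
    - {"grip": 0.5, "x": 0, "y": 0, "z": 0, "rx": 0, "ry": 0, "rz": 0}
    - {"grip": -0.4, "x": 0, "y": 0, "z": 0, "rx": 0, "ry": 0, "rz": 0}
    - {"grip": -0.4, "x": 0, "y": 0, "z": 0, "rx": 0, "ry": 0, "rz": 0}
    - {"grip": -0.4, "x": 0, "y": 0, "z": -0.04, "rx": 0, "ry": 0, "rz": 0}
    - {"grip": -0.4, "x": 0, "y": 0, "z": -0.05, "rx": 0, "ry": 0, "rz": 0}
    - {"grip": -0.4, "x": 0, "y": 0, "z": -0.05, "rx": 0, "ry": 0, "rz": 0}
    - {"grip": -0.4, "x": 0, "y": 0, "z": 0, "rx": 0, "ry": 0, "rz": 0}

```text
time_s: 35.08
position: [0.4297, 0.3851, 0.3438]
tool_rot: [[-0.984, 0.181, 0.008], [0.181, 0.984, 0.004], [-0.007, 0.005, -1.0]]
ft_force: [0.7, 0.1, -1.0]
grip_width: 0.0593
```

```bash
python3 - <<'E'
from h import *
st(); im=snap('wrist','w18.png')
for d in dies(im,cloud(im),(.3,.6,.25,.55)): print(d)
plan([(.48,.26,.345,50),(.5953,.193,.345,31.6)],grip=-.4)
E
```

```text
35.075 [0.4297 0.3851 0.3438] yaw 79.5889071999707 z [ 0.0077  0.0039 -1.    ] F [ 0.722   0.0692 -0.9973] w 0.05933863786139673 q6 -49.46109813002496
(np.int64(1252), ((429.57781982421875, 384.11285400390625), (34.08263397216797, 104.86995697021484), 79.45348358154297), np.float64(0.2052609025035961), array([323.3108, 194.8297]))
(np.int64(771), ((490.9691162109375, 271.86163330078125), (47.12900924682617, 50.74770736694336), 88.94976806640625), np.float64(0.196797702623571), array([225.0572, 261.4742]))
(np.int64(1006), ((549.9451904296875, 363.143798828125), (138.04710388183594, 16.628429412841797), 32.816200256347656), np.float64(0.20675756812520674), array([324.4646, 294.7588]))
(np.int64(40), ((506.11602783203125, 314.5880126953125), (5.820638656616211, 17.776384353637695), 73.76232147216797), np.float64(0.19833753075776844), array([272.4182, 272.6727]))
(np.int64(182), ((561.7308959960938, 495.62908935546875), (3.6288881301879883, 18.34964370727539), 55.33798599243164), np.float64(0.20640782277263098), array([445.1182, 291.3136]))
{"grip": -0.4, "x": -0.0181, "y": -0.0284, "z": -0.001, "rx": 0.001, "ry": 0.001, "rz": 0.129},
{"grip": -0.4, "x": -0.0216, "y": -0.0258, "z": -0.001, "rx": 0.001, "ry": 0.001, "rz": 0.129},
{"grip": -0.4, "x": -0.0248, "y": -0.0229, "z": -0.001, "rx": 0.001, "ry": 0.001, "rz": 0.129},
{"grip": -0.4, "x": -0.0275, "y": -0.0195, "z": -0.001, "rx": 0.001, "ry": 0.001, "rz": 0.129},
--
{"grip": -0.4, "x": -0.0438, "y": 0.0076, "z": 0, "rx": -0.001, "ry": 0, "rz": 0.107},
{"grip": -0.4, "x": -0.0427, "y": 0.0122, "z": 0, "rx": -0.001, "ry": 0, "rz": 0.107},
{"grip": -0.4, "x": -0.0412, "y": 0.0167, "z": 0, "rx": -0.001, "ry": 0, "rz": 0.107},
--
7 end [0.5953 0.193  0.345 ] [0.8514 0.5244 0.0011]
```

Die B lies flat on the mat. Now the knob again.

play_rows:
  commands:
    - {"grip": -0.4, "x": -0.0181, "y": -0.0284, "z": -0.001, "rx": 0, "ry": 0, "rz": 0.129}
    - {"grip": -0.4, "x": -0.0216, "y": -0.0258, "z": -0.001, "rx": 0, "ry": 0, "rz": 0.129}
    - {"grip": -0.4, "x": -0.0248, "y": -0.0229, "z": -0.001, "rx": 0, "ry": 0, "rz": 0.129}
    - {"grip": -0.4, "x": -0.0275, "y": -0.0195, "z": -0.001, "rx": 0, "ry": 0, "rz": 0.129}
    - {"grip": -0.4, "x": -0.0438, "y": 0.0076, "z": 0, "rx": 0, "ry": 0, "rz": 0.107}
    - {"grip": -0.4, "x": -0.0427, "y": 0.0122, "z": 0, "rx": 0, "ry": 0, "rz": 0.107}
    - {"grip": -0.4, "x": -0.0412, "y": 0.0167, "z": 0, "rx": 0, "ry": 0, "rz": 0.107}
    - {"grip": -0.4, "x": 0, "y": 0, "z": 0, "rx": 0, "ry": 0, "rz": 0}
    - {"grip": -0.4, "x": 0, "y": 0, "z": 0, "rx": 0, "ry": 0, "rz": 0}
    - {"grip": -0.4, "x": 0, "y": 0, "z": 0, "rx": 0, "ry": 0, "rz": 0}

```text
time_s: 36.38
position: [0.5942, 0.1936, 0.3439]
tool_rot: [[-0.526, 0.851, 0.0], [0.851, 0.526, -0.0], [-0.0, -0.0, -1.0]]
ft_force: [0.2, 0.2, -0.6]
grip_width: 0.0595
```

```bash
python3 - <<'E'
from h import *
st(); knobfind('wrist','w19.png')
plan([(.5955,.193,.3018,31.6,.025)],grip=-.4)
E
```

```text
36.375 [0.5942 0.1936 0.3439] yaw 31.71896864621656 z [ 0.0001 -0.0004 -1.    ] F [ 0.1725  0.2316 -0.6017] w 0.05953977450490041 q6 -24.5086065919493
knob wrist 1338 zt 0.3098229257151348 (596.0223388671875, 193.03948974609375) 12.702230453491211 ((596.1047973632812, 193.00624084472656), (24.287052154541016, 23.33191680908203))
{"grip": -0.4, "x": -0.0005, "y": 0.0004, "z": 0.0211, "rx": 0, "ry": 0, "rz": 0.001},
{"grip": -0.4, "x": -0.0005, "y": 0.0004, "z": 0.0211, "rx": 0, "ry": 0, "rz": 0.001},
--
2 end [0.5955 0.1931 0.3019] [0.8517 0.524  0.0002]
```

play_rows:
  commands:
    - {"grip": -0.4, "x": -0.0013, "y": 0.0012, "z": 0.021, "rx": 0, "ry": 0, "rz": 0.002}
    - {"grip": -0.4, "x": 0, "y": 0, "z": 0.0207, "rx": 0, "ry": 0, "rz": 0}
    - {"grip": -0.4, "x": 0, "y": 0, "z": 0, "rx": 0, "ry": 0, "rz": 0}
    - {"grip": 0.6, "x": 0, "y": 0, "z": 0, "rx": 0, "ry": 0, "rz": 0}
    - {"grip": 0.6, "x": 0, "y": 0, "z": 0, "rx": 0, "ry": 0, "rz": 0}
    - {"grip": 0.6, "x": 0, "y": 0, "z": 0, "rx": 0, "ry": 0, "rz": 0}
    - {"grip": 0.6, "x": 0, "y": 0, "z": 0, "rx": 0, "ry": 0, "rz": 0}
    - {"grip": 0.6, "x": 0, "y": 0, "z": -0.006, "rx": 0, "ry": 0, "rz": 0}
    - {"grip": 0.6, "x": 0, "y": 0, "z": -0.006, "rx": 0, "ry": 0, "rz": 0}
    - {"grip": 0.6, "x": 0, "y": 0, "z": 0, "rx": 0, "ry": 0, "rz": 0}
    - {"grip": 0.6, "x": 0, "y": 0, "z": 0, "rx": 0, "ry": 0, "rz": 0}

```text
time_s: 37.8
position: [0.5967, 0.1924, 0.3132]
tool_rot: [[-0.523, 0.852, -0.001], [0.852, 0.523, -0.0], [0.0, -0.001, -1.0]]
ft_force: [1.7, 2.5, -10.6]
grip_width: 0.024
```

```bash
python3 - <<'E'
from h import *
st(); im=knobfind('wrist','w20.png')
E
```

```text
37.8 [0.5967 0.1924 0.3132] yaw 31.52257434146057 z [-0.0014 -0.0004 -1.    ] F [  1.7098   2.4722 -10.617 ] w 0.024042661685210832 q6 -24.44571650111669
knob wrist 2332 zt 0.3192864541883418 (598.2343139648438, 197.03294372558594) 17.48540496826172 ((599.2034912109375, 194.93576049804688), (33.376319885253906, 23.068485260009766))
```

play_rows:
  commands:
    - {"grip": 0.6, "x": 0.0055, "y": -0.0045, "z": 0, "rx": 0, "ry": 0, "rz": 0}
    - {"grip": 0.6, "x": 0.0062, "y": -0.0034, "z": 0, "rx": 0, "ry": 0, "rz": 0}
    - {"grip": 0.6, "x": 0.0067, "y": -0.0021, "z": 0, "rx": 0, "ry": 0, "rz": 0}
    - {"grip": 0.6, "x": 0.007, "y": -0.0007, "z": 0, "rx": 0, "ry": 0, "rz": 0}
    - {"grip": 0.6, "x": 0.007, "y": 0.0007, "z": 0, "rx": 0, "ry": 0, "rz": 0}
    - {"grip": 0.6, "x": 0.0067, "y": 0.0021, "z": 0, "rx": 0, "ry": 0, "rz": 0}
    - {"grip": 0.6, "x": 0.0062, "y": 0.0034, "z": 0, "rx": 0, "ry": 0, "rz": 0}
    - {"grip": 0.6, "x": 0.0055, "y": 0.0045, "z": 0, "rx": 0, "ry": 0, "rz": 0}
    - {"grip": 0.6, "x": 0, "y": 0, "z": 0, "rx": 0, "ry": 0, "rz": 0}
    - {"grip": 0.6, "x": 0, "y": 0, "z": 0, "rx": 0, "ry": 0, "rz": 0}

```text
time_s: 39.1
position: [0.5702, 0.2363, 0.314]
tool_rot: [[-0.523, 0.852, 0.0], [0.852, 0.523, 0.0], [0.0, 0.0, -1.0]]
ft_force: [2.8, -1.1, -10.9]
grip_width: 0.024
```

```bash
python3 - <<'E'
from h import *
st(); im=knobfind('wrist','w21.png')
E
```

```text
39.1 [0.5702 0.2363 0.314 ] yaw 31.55867233393314 z [ 0.0002  0.0002 -1.    ] F [  2.756   -1.0845 -10.9319] w 0.023976788525884384 q6 -20.028213901086847
knob wrist 2338 zt 0.3200266016022471 (569.4497680664062, 237.65933227539062) 13.842411041259766 ((569.5406494140625, 236.76498413085938), (24.56415367126465, 23.299297332763672))
```

View pics/w21.png

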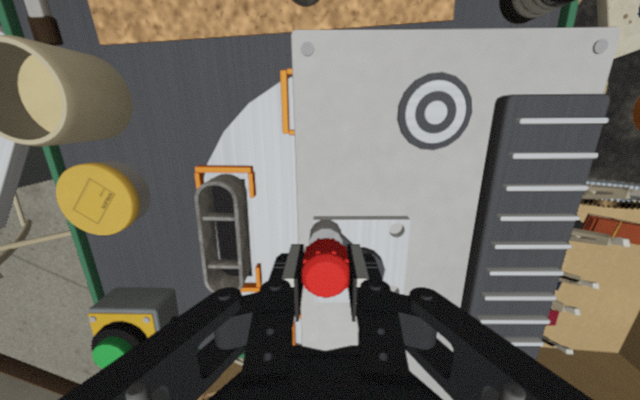

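play_rows:
  commands:
    - {"grip": 0.6, "x": 0, "y": 0, "z": 0.0055, "rx": 0, "ry": 0, "rz": 0}
    - {"grip": 0.6, "x": 0, "y": 0, "z": 0.0055, "rx": 0, "ry": 0, "rz": 0}
    - {"grip": 0.6, "x": 0, "y": 0, "z": 0, "rx": 0, "ry": 0, "rz": 0}
    - {"grip": -0.4, "x": 0, "y": 0, "z": 0, "rx": 0, "ry": 0, "rz": 0}
    - {"grip": -0.4, "x": 0, "y": 0, "z": 0, "rx": 0, "ry": 0, "rz": 0}
    - {"grip": -0.4, "x": 0, "y": 0, "z": 0, "rx": 0, "ry": 0, "rz": 0}
    - {"grip": -0.4, "x": 0, "y": 0, "z": -0.025, "rx": 0, "ry": 0, "rz": 0}
    - {"grip": -0.4, "x": 0, "y": 0, "z": -0.025, "rx": 0, "ry": 0, "rz": 0}
    - {"grip": -0.4, "x": -0.013, "y": -0.0438, "z": 0, "rx": 0, "ry": 0, "rz": 0}
    - {"grip": -0.4, "x": -0.013, "y": -0.0438, "z": 0, "rx": 0, "ry": 0, "rz": 0}
    - {"grip": -0.4, "x": 0, "y": 0, "z": 0, "rx": 0, "ry": 0, "rz": 0}
    - {"grip": -0.4, "x": 0, "y": 0, "z": 0, "rx": 0, "ry": 0, "rz": 0}

```text
time_s: 40.65
position: [0.5095, 0.1679, 0.3534]
tool_rot: [[-0.523, 0.853, 0.001], [0.853, 0.523, -0.0], [-0.001, 0.001, -1.0]]
ft_force: [0.2, 0.1, 0.1]
grip_width: 0.06
```

```bash
python3 - <<'E'
from h import *
st(); im=knobfind('wrist','w22.png'); C=cloud(im)
hsv=cv2.cvtColor(im['color'],cv2.COLOR_BGR2HSV)
m=(hsv[...,1]<70)&(C[...,2]>.216)&(C[...,2]<.234)&(abs(C[...,0]-.509)<.07)&(abs(C[...,1]-.168)<.07)
n,l,s_,ce=cv2.connectedComponentsWithStats(m.astype(np.uint8))
for i in range(1,n):
    if s_[i,4]>150: P=C[l==i]; print(s_[i,4],rect(P),P[:,2].mean(),ce[i])
plan([(.509,.168,.26,31.5,.035),(.509,.168,.2175,31.5,.015)],grip=-.4)
E
```

```text
40.65 [0.5095 0.1679 0.3534] yaw 31.501581292782053 z [ 0.0012 -0.0002 -1.    ] F [0.245  0.059  0.1174] w 0.06002316665201074 q6 -25.91277815240459
knob wrist 1523 zt 0.3099303380501982 (569.697021484375, 234.79794311523438) 13.147883415222168 ((568.75146484375, 235.4965057373047), (25.627063751220703, 22.74625015258789))
1274 ((508.2760009765625, 167.7211456298828), (34.054832458496094, 104.66578674316406), 30.852815628051758) 0.2245066780449399 [324.4254 198.0314]
{"grip": -0.4, "x": 0.0001, "y": -0.0002, "z": 0.031, "rx": 0, "ry": 0, "rz": 0},
{"grip": -0.4, "x": 0.0001, "y": -0.0002, "z": 0.031, "rx": 0, "ry": 0, "rz": 0},
{"grip": -0.4, "x": 0.0001, "y": -0.0002, "z": 0.031, "rx": 0, "ry": 0, "rz": 0},
--
{"grip": -0.4, "x": 0, "y": 0, "z": 0.0142, "rx": 0, "ry": 0, "rz": 0},
{"grip": -0.4, "x": 0, "y": 0, "z": 0.0142, "rx": 0, "ry": 0, "rz": 0},
{"grip": -0.4, "x": 0, "y": 0, "z": 0.0142, "rx": 0, "ry": 0, "rz": 0},
--
6 end [0.5091 0.168  0.2175] [0.8524 0.5229 0.0004]
```

View pics/w22.png

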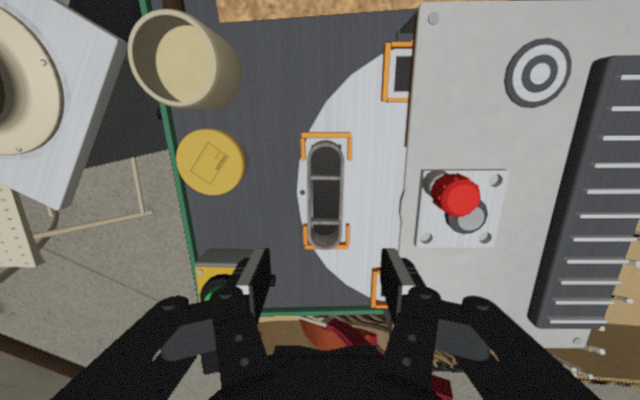

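play_rows:
  commands:
    - {"grip": -0.4, "x": 0.0001, "y": -0.0004, "z": 0.031, "rx": 0, "ry": 0, "rz": 0}
    - {"grip": -0.4, "x": 0.0001, "y": -0.0003, "z": 0.031, "rx": 0, "ry": 0, "rz": 0}
    - {"grip": -0.4, "x": 0.0001, "y": -0.0003, "z": 0.031, "rx": 0, "ry": 0, "rz": 0}
    - {"grip": -0.4, "x": 0, "y": 0, "z": 0.0142, "rx": 0, "ry": 0, "rz": 0}
    - {"grip": -0.4, "x": 0, "y": 0, "z": 0.0142, "rx": 0, "ry": 0, "rz": 0}
    - {"grip": -0.4, "x": 0, "y": 0, "z": 0.0142, "rx": 0, "ry": 0, "rz": 0}
    - {"grip": -0.4, "x": 0, "y": 0, "z": 0, "rx": 0, "ry": 0, "rz": 0}
    - {"grip": 0.5, "x": 0, "y": 0, "z": 0, "rx": 0, "ry": 0, "rz": 0}
    - {"grip": 0.5, "x": 0, "y": 0, "z": 0, "rx": 0, "ry": 0, "rz": 0}
    - {"grip": 0.5, "x": 0, "y": 0, "z": 0, "rx": 0, "ry": 0, "rz": 0}
    - {"grip": 0.5, "x": 0, "y": 0, "z": 0, "rx": 0, "ry": 0, "rz": 0}

```text
time_s: 42.08
position: [0.5086, 0.1674, 0.2185]
tool_rot: [[-0.523, 0.853, 0.003], [0.853, 0.523, -0.0], [-0.002, 0.002, -1.0]]
ft_force: [0.1, 0.3, 5.2]
grip_width: 0.0331
```

```bash
python3 - <<'E'
from h import *
im=snap('top','t23.png')
for d in dies(im,cloud(im),(.3,.6,.3,.55)): print(d)
s=env.observe();p=np.array(s['position']);st()
plan([(p[0],p[1],.30,None),(.42,.28,.30,40),(.505,.440,.30,52),(.505,.440,.24,52)],grip=.5)
E
```

```text
(np.int64(27), ((566.47412109375, 497.1791687011719), (6.447627067565918, 25.867589950561523), 65.98141479492188), np.float64(0.20603693723577693), array([213.6792, 175.0755]))
(np.int64(83), ((500.3117370605469, 308.7981262207031), (34.97318649291992, 21.84347152709961), 1.5640897750854492), np.float64(0.2011758510221511), array([291.2936, 200.7706]))
(np.int64(237), ((430.0740966796875, 384.1192626953125), (34.44902801513672, 104.22100830078125), 80.17090606689453), np.float64(0.20634965179898704), array([258.5984, 229.8715]))
42.125 [0.5086 0.1674 0.2185] yaw 31.50817688660179 z [ 0.0025 -0.0003 -1.    ] F [ 0.1173 -0.4081  5.3775] w 0.03291404220003214 q6 -25.947771949102613
{"grip": 0.5, "x": -0.0001, "y": 0.0001, "z": -0.0408, "rx": 0, "ry": 0, "rz": 0},
{"grip": 0.5, "x": -0.0001, "y": 0.0001, "z": -0.0408, "rx": 0, "ry": 0, "rz": 0},
--
{"grip": 0.5, "x": 0.0356, "y": -0.0042, "z": 0, "rx": 0, "ry": 0, "rz": -0.037},
{"grip": 0.5, "x": 0.0357, "y": -0.0029, "z": 0, "rx": 0, "ry": 0, "rz": -0.037},
{"grip": 0.5, "x": 0.0358, "y": -0.0015, "z": 0, "rx": 0, "ry": 0, "rz": -0.037},
{"grip": 0.5, "x": 0.0358, "y": -0.0002, "z": 0, "rx": 0, "ry": 0, "rz": -0.037},
--
{"grip": 0.5, "x": 0.0136, "y": 0.0336, "z": 0, "rx": 0, "ry": 0, "rz": -0.042},
{"grip": 0.5, "x": 0.0122, "y": 0.0341, "z": 0, "rx": 0, "ry": 0, "rz": -0.042},
{"grip": 0.5, "x": 0.0107, "y": 0.0346, "z": 0, "rx": 0, "ry": 0, "rz": -0.042},
{"grip": 0.5, "x": 0.0093, "y": 0.035, "z": 0, "rx": 0, "ry": 0, "rz": -0.042},
{"grip": 0.5, "x": 0.0078, "y": 0.0354, "z": 0, "rx": 0, "ry": 0, "rz": -0.042},
--
{"grip": 0.5, "x": 0.0001, "y": 0, "z": 0.03, "rx": 0.001, "ry": 0.001, "rz": 0},
{"grip": 0.5, "x": 0, "y": 0, "z": 0.03, "rx": 0.001, "ry": 0.001, "rz": 0},
--
13 end [0.505 0.44  0.24 ] [ 0.6154  0.7882 -0.0007]
```

play_rows:
  commands:
    - {"grip": 0.5, "x": 0, "y": 0, "z": -0.0408, "rx": 0, "ry": 0, "rz": 0}
    - {"grip": 0.5, "x": 0, "y": 0, "z": -0.0408, "rx": 0, "ry": 0, "rz": 0}
    - {"grip": 0.5, "x": 0.0356, "y": -0.0042, "z": 0, "rx": 0, "ry": 0, "rz": -0.037}
    - {"grip": 0.5, "x": 0.0357, "y": -0.0029, "z": 0, "rx": 0, "ry": 0, "rz": -0.037}
    - {"grip": 0.5, "x": 0.0358, "y": -0.0015, "z": 0, "rx": 0, "ry": 0, "rz": -0.037}
    - {"grip": 0.5, "x": 0.0358, "y": -0.0002, "z": 0, "rx": 0, "ry": 0, "rz": -0.037}
    - {"grip": 0.5, "x": 0.0136, "y": 0.0336, "z": 0, "rx": 0, "ry": 0, "rz": -0.042}
    - {"grip": 0.5, "x": 0.0122, "y": 0.0341, "z": 0, "rx": 0, "ry": 0, "rz": -0.042}
    - {"grip": 0.5, "x": 0.0107, "y": 0.0346, "z": 0, "rx": 0, "ry": 0, "rz": -0.042}
    - {"grip": 0.5, "x": 0.0093, "y": 0.035, "z": 0, "rx": 0, "ry": 0, "rz": -0.042}
    - {"grip": 0.5, "x": 0.0078, "y": 0.0354, "z": 0, "rx": 0, "ry": 0, "rz": -0.042}
    - {"grip": 0.5, "x": 0, "y": 0, "z": 0, "rx": 0, "ry": 0, "rz": 0}

```text
time_s: 43.62
position: [0.5047, 0.4415, 0.2967]
tool_rot: [[-0.789, 0.614, -0.002], [0.614, 0.789, -0.002], [0.001, -0.003, -1.0]]
ft_force: [-0.1, -1.2, -2.5]
grip_width: 0.0327
```

play_rows:
  commands:
    - {"grip": 0.5, "x": 0, "y": 0, "z": 0, "rx": 0, "ry": 0, "rz": 0}
    - {"grip": 0.5, "x": 0, "y": 0, "z": 0.03, "rx": 0, "ry": 0, "rz": 0}
    - {"grip": 0.5, "x": 0, "y": 0, "z": 0.03, "rx": 0, "ry": 0, "rz": 0}
    - {"grip": 0.5, "x": 0, "y": 0, "z": 0, "rx": 0, "ry": 0, "rz": 0}
    - {"grip": 0.5, "x": 0, "y": 0, "z": 0, "rx": 0, "ry": 0, "rz": 0}

```text
time_s: 44.25
position: [0.5047, 0.4398, 0.2408]
tool_rot: [[-0.788, 0.616, 0.002], [0.616, 0.788, 0.001], [-0.001, 0.002, -1.0]]
ft_force: [0.2, -0.0, -1.9]
grip_width: 0.0328
```

```bash
python3 - <<'E'
from h import *
st(); snap('wrist','w24.png')
E
```

```text
44.25 [0.5047 0.4398 0.2408] yaw 52.00065743242101 z [ 0.0024  0.0008 -1.    ] F [ 0.2322 -0.0388 -1.8916] w 0.03283868402684201 q6 -21.025942372799523
```

View pics/w24.png

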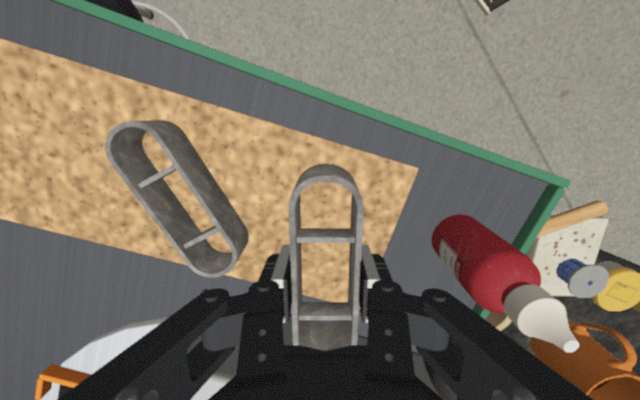

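play_rows:
  commands:
    - {"grip": 0.5, "x": 0, "y": 0.005, "z": 0.018, "rx": 0, "ry": 0, "rz": 0}
    - {"grip": 0.5, "x": 0, "y": 0, "z": 0.014, "rx": 0, "ry": 0, "rz": 0}
    - {"grip": 0.5, "x": 0, "y": 0, "z": 0.009, "rx": 0, "ry": 0, "rz": 0}
    - {"grip": 0.5, "x": 0, "y": 0, "z": 0, "rx": 0, "ry": 0, "rz": 0}
    - {"grip": -0.1, "x": 0, "y": 0, "z": 0, "rx": 0, "ry": 0, "rz": 0}
    - {"grip": -0.1, "x": 0, "y": 0, "z": 0, "rx": 0, "ry": 0, "rz": 0}
    - {"grip": -0.1, "x": 0, "y": 0, "z": -0.03, "rx": 0, "ry": 0, "rz": 0}
    - {"grip": -0.1, "x": 0, "y": 0, "z": -0.05, "rx": 0, "ry": 0, "rz": 0}
    - {"grip": -0.1, "x": 0, "y": 0, "z": -0.05, "rx": 0, "ry": 0, "rz": 0}
    - {"grip": -0.1, "x": 0.045, "y": -0.02, "z": -0.01, "rx": 0, "ry": 0, "rz": 0}
    - {"grip": -0.1, "x": 0.045, "y": -0.02, "z": -0.01, "rx": 0, "ry": 0, "rz": 0}
    - {"grip": -0.1, "x": 0, "y": 0, "z": 0, "rx": 0, "ry": 0, "rz": 0}

```text
time_s: 45.8
position: [0.4093, 0.4689, 0.3498]
tool_rot: [[-0.79, 0.613, 0.002], [0.613, 0.79, 0.002], [-0.001, 0.003, -1.0]]
ft_force: [0.4, 0.4, -0.9]
grip_width: 0.0469
```

```bash
python3 - <<'E'
from h import *
st()
plan([(.25,.50,.36,60)],grip=-.1)
E
```

```text
45.8 [0.4093 0.4689 0.3498] yaw 52.225466689982774 z [ 0.0023  0.0016 -1.    ] F [ 0.3839  0.4333 -0.869 ] w 0.046853928645017216 q6 -14.221174467904977
{"grip": -0.1, "x": 0.0362, "y": -0.0182, "z": -0.0026, "rx": 0.001, "ry": 0, "rz": -0.034},
{"grip": -0.1, "x": 0.0368, "y": -0.017, "z": -0.0026, "rx": 0.001, "ry": 0, "rz": -0.034},
{"grip": -0.1, "x": 0.0374, "y": -0.0157, "z": -0.0026, "rx": 0.001, "ry": 0, "rz": -0.034},
{"grip": -0.1, "x": 0.0379, "y": -0.0145, "z": -0.0026, "rx": 0.001, "ry": 0, "rz": -0.034},
--
4 end [0.2501 0.5    0.3599] [ 0.4997  0.8662 -0.0014]
```

play_rows:
  commands:
    - {"grip": -0.1, "x": 0.0362, "y": -0.0182, "z": -0.0026, "rx": 0, "ry": 0, "rz": -0.034}
    - {"grip": -0.1, "x": 0.0368, "y": -0.017, "z": -0.0026, "rx": 0, "ry": 0, "rz": -0.034}
    - {"grip": -0.1, "x": 0.0374, "y": -0.0157, "z": -0.0026, "rx": 0, "ry": 0, "rz": -0.034}
    - {"grip": -0.1, "x": 0.0379, "y": -0.0145, "z": -0.0026, "rx": 0, "ry": 0, "rz": -0.034}
    - {"grip": -0.1, "x": 0, "y": 0, "z": 0, "rx": 0, "ry": 0, "rz": 0}
    - {"grip": -0.1, "x": 0, "y": 0, "z": 0, "rx": 0, "ry": 0, "rz": 0}
    - {"grip": -0.1, "x": 0, "y": 0, "z": 0, "rx": 0, "ry": 0, "rz": 0}

```text
time_s: 46.68
position: [0.254, 0.4993, 0.3577]
tool_rot: [[-0.864, 0.504, -0.0], [0.504, 0.864, -0.001], [-0.001, -0.001, -1.0]]
ft_force: [0.6, -1.0, 0.7]
grip_width: 0.047
```

```bash
python3 - <<'E'
from h import *
st(); im=knobfind('top','t30.png'); knobfind('side','s30.png')
C=cloud(im)
for d in dies(im,C,(.3,.6,.3,.55)): print(d, cv2.boxPoints(d[1]).tolist() if d[0]>150 else '')
c,ax=np.array([427.1,384.5]),np.radians(35.13)
for d in dies(im,C,(.3,.6,.3,.55)):
    if d[0]>150:
        b=cv2.boxPoints(d[1])-c; print(b@np.array([[np.cos(ax),-np.sin(ax)],[np.sin(ax),np.cos(ax)]]))
for t in ['lacquer_pot','brush','ink_black','ink_red','tin','start_top']:
    print(t,[(round(b['conf'],2),np.round(b['point'],4).tolist()) for b in finder.boxes_of('top',t)][:2])
cv2.imwrite('pics/t30c.png',cv2.resize(im['color'][130:310,170:450],None,fx=2.8,fy=2.8,interpolation=cv2.INTER_CUBIC))
E
```

```text
46.675 [0.254  0.4993 0.3577] yaw 59.722348707109525 z [-0.0001 -0.0012 -1.    ] F [ 0.5549 -1.0242  0.6842] w 0.04698282611074169 q6 -8.786062271072282
knob top 109 zt 0.3127837001621123 (569.88427734375, 236.44854736328125) 12.251067161560059 ((569.7042846679688, 236.48098754882812), (20.023250579833984, 23.15257453918457))
knob side 148 zt 0.3073383049832975 (573.0386352539062, 237.28466796875) 13.848350524902344 ((571.0447998046875, 238.53857421875), (23.865619659423828, 20.64194107055664))
(np.int64(31), ((566.8778686523438, 496.88623046875), (7.0650553703308105, 27.27366828918457), 71.66799926757812), np.float64(0.2076626205916522), array([213.5833, 174.5333])) 
(np.int64(270), ((506.67498779296875, 444.4412536621094), (37.756492614746094, 105.00413513183594), 50.15269470214844), np.float64(0.2060510191161957), array([234.5714, 198.4232])) [[454.2701416015625, 463.5877685546875], [534.8875732421875, 396.3070068359375], [559.079833984375, 425.29473876953125], [478.46240234375, 492.57550048828125]]
(np.int64(90), ((501.0942687988281, 309.84344482421875), (32.78518295288086, 24.03
[... 272 characters left out ...]
978 ])) [[375.1698913574219, 376.9844970703125], [477.9836730957031, 357.75494384765625], [484.3039855957031, 391.54736328125], [381.4902038574219, 410.77691650390625]]
[[ 67.7308  49.0472]
 [ 94.9481 -52.3682]
 [131.4142 -42.5817]
 [104.1969  58.8337]]
[[-46.7956  23.7358]
 [ 26.2251 -51.1536]
 [ 50.8395 -27.1534]
 [-22.1813  47.7359]]
lacquer_pot [(0.78, [0.3497, 0.2057, 0.2056]), (0.54, [0.4115, 0.3681, 0.1804])]
brush [(0.77, [0.2742, 0.2791, 0.1855])]
ink_black [(0.89, [0.6039, 0.4554, 0.2387]), (0.69, [0.5023, 0.4463, 0.1979])]
ink_red [(0.57, [0.5605, 0.5034, 0.2383])]
tin [(0.83, [0.3946, 0.1374, 0.1997]), (0.53, [0.4319, 0.3785, 0.2077])]
start_top [(0.69, [0.5081, 0.4479, 0.1994])]
```

View pics/t30c.png

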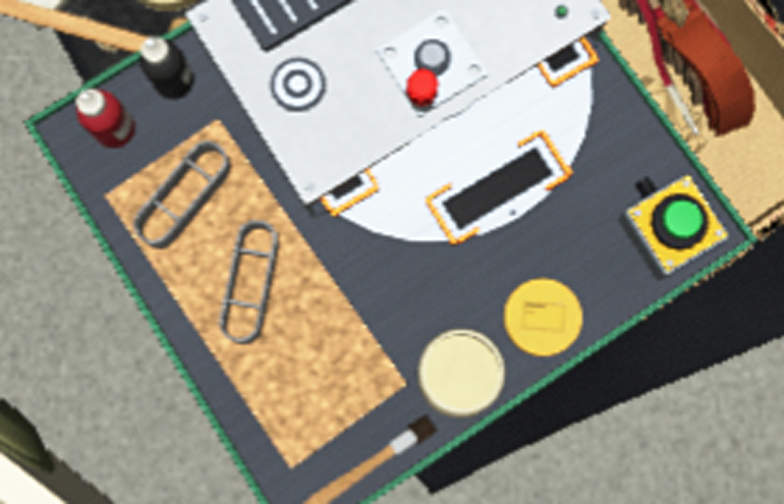

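View pics/s30.png

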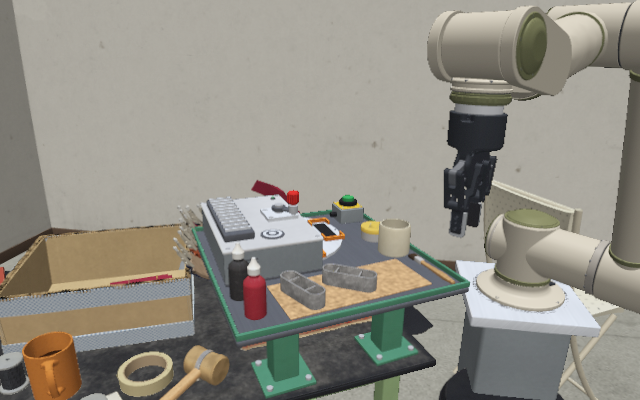

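```bash
python3 -c "
from h import *
order.close_job(); print(env.observe()['time_s'])"
```

```text
the job is handed in; nothing more can be done
the job is handed in; nothing more can be done
```

I cured both dies and laid them flat on the cork mat again. I then handed the job in at about 47 s on the robot's clock, well under the 210 s limit. This start had two dies.

- **Loading and curing:** I put one die in nest 1 and the other in nest 2, with a quarter turn after each. With nest 3 empty in the mouth and the plunger home, I pressed the start button to its stop, about 29 N at the wrist. It sprang back to its starting height.
- **Unloading:** I turned the carousel back the opposite way, two quarter turns, and took each die out to the mat. The carousel ended where it started, with nest 1 in the mouth.

**Last checks:**
- Both dies lie flat and inside the mat. The closest measured corner was about 1 mm from the edge, and the dies' rounded ends leave more room than that.
- The plunger is home. In the wrist picture after the last turn its knob top was at 0.310 m, the height it had when home at the start. The top and side cameras read 0.313 and 0.307 m, the same as they did then.
- The carousel nests in view are empty.
- The pot, brush, bottles and tin are within about 5 mm of where they were first measured, which is about the finder's error, and they look unmoved in the pictures.
- **One check that disagreed:** in the final top picture the finder reported the start button at a die's position. The picture itself shows the button in place and up.

I saw no die knocked aside and no grip slip during the run.

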